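# Lay out the mate corner on the breakfast bar

### The job

Lay out the mate corner: stand the steel cup upright in the middle of the aluminium tray and, once it stands there, put the wooden lid on it so that it is fully seated. Stand the orange canister directly to the left of the blue spoon rest and the steel brush holder directly to its right (left and right as seen from the robot, square to the spoon rest's handle and level with the middle of its round dish), each upright on the bar and leaving a gap of about 30 mm to the dish. Leave the mug, the pepper mill and the jar where they are, and let go of everything.

Things in the scene. Friction and masses are not known exactly. Their poses are not given: they have to be found in the camera images.
- cup_mid (a point): Stainless steel mate cup, open at the top, loose, standing upright: 66 mm outside diameter (58 mm at the foot), 80 mm tall, wall 4 mm (mouth 58 mm across), 0.2 kg. The point is on its axis, half-way up (40 mm above its foot). z up along its axis.
- lid_knob (a point): Round wooden lid, loose, right way up: disc 68 mm across, 6 mm thick; under it a cork plug 50 mm across, 8 mm deep, that drops into the cup's mouth; on top a dark upright knob 24 mm across, 36 mm tall. Point: on the axis, half-way up the knob, 18 mm above the disc's top, 32 mm above the plug's underside (on which it lies at the start). When seated, 64 mm above the cup's point. z up.
- canister_mid (a point): Orange plastic canister with a ribbed orange twist cap and a thin white ring under the cap, loose, standing upright: 60 mm diameter (so is the ribbed cap, its upper 25 mm), 85 mm tall, 0.22 kg. The point is on its axis, half-way up (42.5 mm above its foot). z up.
- brush_holder_mid (a point): Slim steel tube with black bands and a narrower black plunger on top (spring brush holder; its plunger does not move here), loose, upright: 40 mm diameter up to 78 mm, plunger 26 mm across, 90 mm tall in all, 0.2 kg. Point: on its axis, half-way up (45 mm above its foot). z up.
- tray: Small rectangular aluminium tray, fixed to the bar: 120 mm (its x) by 160 mm (its y), rim 12 mm high, walls and floor 4 mm thick. Origin at the centre of its underside, on the bar's top; its inner floor is 4 mm above that. z up.
- spoon_rest: Blue ceramic spoon rest, fixed: round dish 100 mm across, 14 mm high, with a flat handle 26 mm wide reaching 85 mm from the dish's centre, roughly towards the robot. Origin: dish centre, on the bar's top; -x along the handle, +y to the left as seen from the robot, z up. A 30 mm gap puts the canister's axis 110 mm to +y and the brush holder's axis 100 mm to -y of the origin.
- mug: Bystander: white ceramic mug with a handle, 80 mm diameter, 90 mm tall, loose; not to be moved. Origin at the centre of its underside.
- mill: Bystander: dark wooden pepper mill, 52 mm diameter, 140 mm tall, loose; not to be moved. Origin at the centre of its underside.
- jar: Bystander: glass jar with a green cap, 72 mm diameter, 110 mm tall, loose; not to be moved. Origin at the centre of its underside.
Not all that is in view belongs to the job. What is shaped like the spoon_rest but yellow is not meant. Leave any turquoise look-alike of the part that bears lid_knob alone.

How it is judged:
By the outcome, as a careful person would: the job done as asked, in the order asked, and still so for the second after the job is handed in, with the robot touching nothing.
It also fails if it takes over 112 s, if anything falls off the work surface, if the arm or the gripper's body presses on something with over 40 N, if the wrist force passes 120 N, or if a joint passes its speed limit or range.

### The arm

A 6-joint arm with a two-finger parallel gripper is mounted at the origin on the work surface. World frame = base frame: x ahead of the robot, y to its left, z up, the work surface at z = 0. Lengths are in m, angles in rad, forces in N, time in s.
With the tool pointing down it reaches from about 0.275 to 0.85 m from the base axis. Payload 5.2 kg.
Tool frame: the origin (TCP) lies at the very end of the fingers, on their centre line; the grasp point (between the pads) lies 19 mm behind it; x points along the fingers, y is the direction in which the jaws open and shut, and the axes are right-handed (so a half turn about x gives the same grasp; the last joint's range is limited). The gripper opens to 85 mm and grips with 20 to 120 N. Pads are 22 mm wide; open, the fingers measure 114 mm over their backs; the gripper's body (76 mm by 85 mm) begins 54 mm behind the grasp point. The pads swing forward as they close: fully open they stand 13 mm farther back than shut.
Start: joints at [-1.5, 0.259, 1.535, -0, 1.348, -0.203], TCP at [0.149, -0.53, 0.231] pointing down, gripper open.
Joint ranges: [-3.14, 3.14], [-0.91, 2.08], [0.19, 2.58], [-1.22, 4.36], [0.22, 2.71], [-3.12, 3.12]. Speed limits (rad/s): [2.57, 2.57, 3.14, 3.14, 3.14, 3.14].

### API

Orientations are given as a unit quaternion [w, x, y, z].
In Python, from rig import manip gives the robot as it stands.
- The arm moves only by the tool move_arm, never from a script. Its argument "commands" is text: rows parted by semicolons, each of 7 numbers parted by spaces: the shift along the tool's x, y, z in cm, then the turn, a rotation vector about the tool's x, y, z in degrees, then the closure, from 0 (fully open) to 1 (shut). A call has 1 to 10 rows; each row is the pose to reach, as a shift and turn from the pose measured when the call began, along the tool's axes at that moment; what a row does not reach only later rows make up. A row lasts 1/12 s, in which the tool goes at most 41.7 mm and 7.16 degrees, less where a joint would pass 70% of its speed; a pose out of reach is approached as far as the arm can. A call with a gripper value outside its range is refused whole. The fingers move at their own pace and stop on an object; the grip force is fixed at half the most. Time passes only in rows, so rows that repeat a pose let the fingers close. It gives the time, the measured TCP pose, the force and the opening at its end, in the units of the state.
- manip.get_state(): the state, without advancing time (a new reading comes with each control period).
- manip.camera(name): name is "scene" or "top"; returns the picture (420x560x3 uint8, blue, green, red); there is no depth.
- manip.camera_model(name): a dict with "fovy" (degrees; the focal length in pixels is half the picture's height over the tangent of half this angle, whatever the lens; pixels are square), "cx", "cy" (the principal point, pixels), "origin" and "attitude" of the camera in the world. Camera axes: x right, y down, z forward; pixel columns grow to the right and rows downward; lengths in m; the calibration is good to about 2 mm. A picture is of the moment at which its call begins. camera_model takes no time and is no camera call.
- manip.finish_job(): hands the job in, once; it reports no verdict.
The state is a dict: "clock": time; "qpos": joint angles; "joint_vel": joint speeds; "tau": joint torques, N m; "position": TCP position; "eef_rot": TCP orientation; "wrist_force": force on the tool from outside, world axes, zero at the start; "wrist_torque": the same for the moment, N m; "opening": finger opening in m.
Only numpy, scipy, OpenCV 4.12 (cv2) and the standard library are available. Lean on these libraries where they do the work, as an engineer would, in place of code of your own. Each camera call takes 0.05 s, during which the arm holds its last target.

## Working session

There is one attempt and no reset: what is moved stays moved. The work goes in short steps, Python scripts to look and compute and a tool call to move; the robot and the scene stay as the last step left them, time stands still between calls to the robot, and variables do not carry over. Pictures are saved under pics/ and viewed, and the job is handed in when it is done.

Besides the shell and the picture viewer there is one more tool, called after ">>>" by a JSON object that holds its "api" and its "payload". move_arm: Moves the arm, as the interface text tells. Its arguments: {"type":"object","properties":{"commands":{"type":"string"}},"required":["commands"]}

```bash
ls; mkdir -p pics; python3 - <<'E'
from rig import manip
import cv2
for n in("scene","top"):
    cv2.imwrite(f"pics/{n}0.png",manip.camera(n)); print(n,manip.camera_model(n))
print(manip.get_state())
E
```

```text
pics
scene {'fovy': 49.27030519511565, 'cx': 275.78379103570325, 'cy': 209.297595876956, 'origin': array([ 1.17191212, -0.77302151,  1.16273017]), 'attitude': array([-0.33470085,  0.8846549 ,  0.30586658, -0.10865857])}
top {'fovy': 54.4292486879075, 'cx': 281.4153937269107, 'cy': 206.66942012138563, 'origin': array([ 0.32844036, -0.01548856,  1.30875426]), 'attitude': array([-0.08236335,  0.74435351, -0.65843102,  0.07498487])}
{'clock': 0.1, 'qpos': array([-1.49977490e+00,  2.59322284e-01,  1.53596282e+00,  3.27998830e-05,
        1.34800246e+00, -2.02839059e-01]), 'joint_vel': array([ 0.00033619, -0.00017466, -0.00271341, -0.00067746,  0.00099626,
       -0.0002792 ]), 'tau': array([ 3.36034667e-03, -4.46966565e+01, -2.91246128e+01, -1.00416946e-04,
        6.28030772e-03, -1.89256184e-06]), 'position': array([ 0.14872683, -0.52902555,  0.23053409]), 'eef_rot': array([ 0.09592223,  0.70053889,  0.09711662, -0.70043739]), 'wrist_force': array([ 7.60524532e-05, -1.46003352e-01, -5.01332260e-01]), 'wrist_torque': array([-0.0166565 ,  0.00875917, -0.01390868]), 'opening': 0.08557494332360199}
```

View pics/scene0.png

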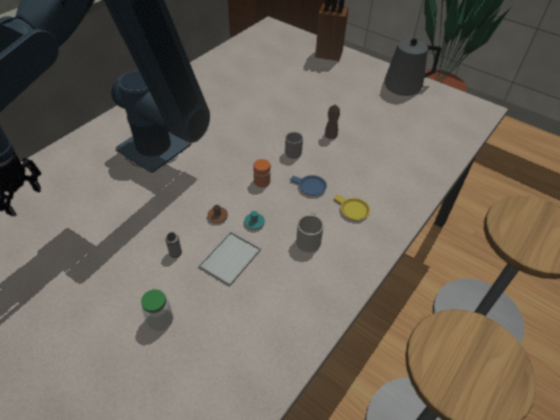

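View pics/top0.png

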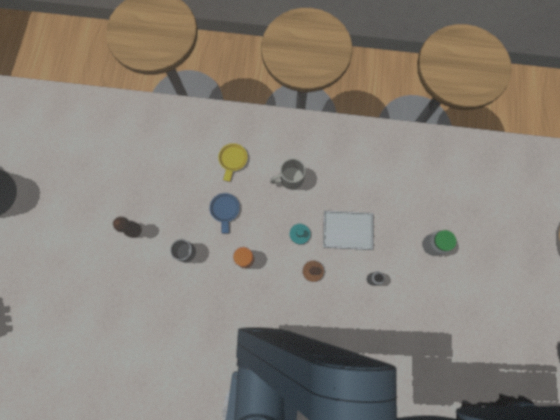

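```bash
cat > h.py <<'E'
import numpy as np, cv2
from scipy.spatial.transform import Rotation as R
from rig import manip
def cam(n):
    m=manip.camera_model(n); f=210/np.tan(np.radians(m['fovy'])/2)
    q=m['attitude']; return f,m['cx'],m['cy'],np.array(m['origin']),R.from_quat([q[1],q[2],q[3],q[0]]).as_matrix()
def ray(n,u,v,z):
    f,cx,cy,o,A=cam(n); d=A@np.array([(u-cx)/f,(v-cy)/f,1]); return o+d*(z-o[2])/d[2]
def proj(n,p):
    f,cx,cy,o,A=cam(n); c=A.T@(np.asarray(p)-o); return np.array([cx+f*c[0]/c[2],cy+f*c[1]/c[2]])
def crop(img,x0,y0,w,h,k): return cv2.resize(img[y0:y0+h,x0:x0+w],None,fx=k,fy=k,interpolation=cv2.INTER_CUBIC)
E
python3 - <<'E'
from h import *
print(ray("top",183,250,.08),proj("top",[.4,0,0]),proj("scene",[.4,0,0]))
t=cv2.imread("pics/top0.png");s=cv2.imread("pics/scene0.png")
cv2.imwrite("pics/tc1.png",np.hstack([crop(t,160,135,130,150,3),crop(t,280,135,130,150,3)]))
cv2.imwrite("pics/sc1.png",crop(s,140,90,250,190,3))
E
```

```text
[0.43671164 0.29238078 0.08      ] [277.99879784 275.73944418] [232.74230922 194.6053493 ]
```

View pics/tc1.png

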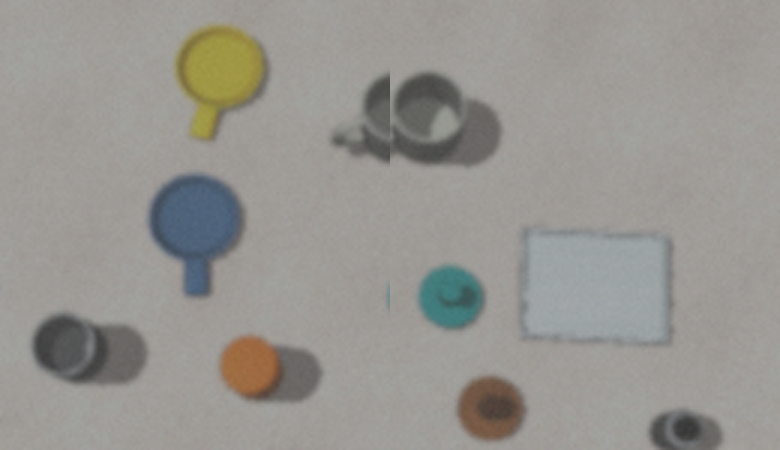

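View pics/sc1.png

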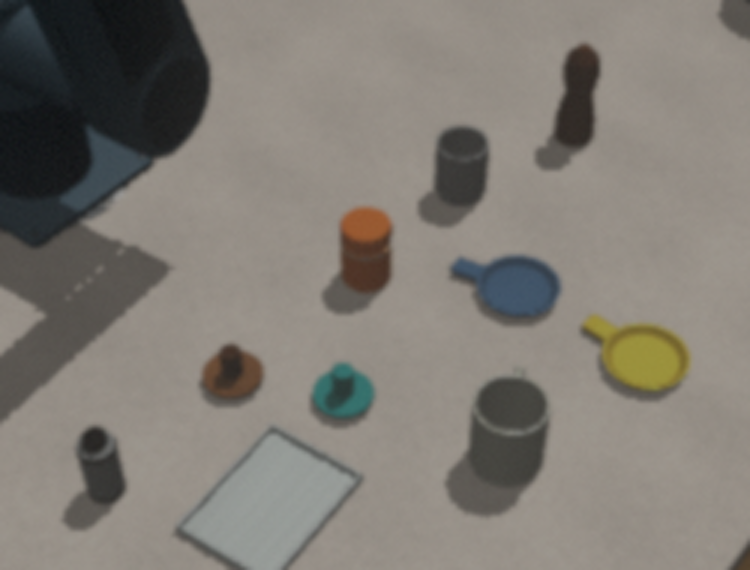

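```bash
cat > m.py <<'E'
from h import *
def mask(n,img,roi,lo,hi):
    x,y,w,h=roi; hsv=cv2.cvtColor(cv2.GaussianBlur(img,(3,3),0),cv2.COLOR_BGR2HSV)
    m=np.zeros(img.shape[:2],np.uint8); m[y:y+h,x:x+w]=cv2.inRange(hsv,lo,hi)[y:y+h,x:x+w]
    c=max(cv2.findContours(m,cv2.RETR_EXTERNAL,cv2.CHAIN_APPROX_NONE)[0],key=cv2.contourArea); return c[:,0]
def world(n,c,z): return np.array([ray(n,u,v,z)[:2] for u,v in c])
E
python3 - <<'E'
from m import *
I={n:cv2.imread(f"pics/{n}0.png") for n in("top","scene")}
def rep(name,n,roi,lo,hi,z):
    c=mask(n,I[n],roi,lo,hi); w=world(n,c,z)
    (x,y),r=cv2.minEnclosingCircle((w*1000).astype(np.float32))
    M=cv2.moments(c.reshape(-1,1,2)); cc=ray(n,M['m10']/M['m00'],M['m01']/M['m00'],z)[:2]*1000
    print(name,n,'pix',c.min(0),c.max(0),'centroid',cc.round(1),'circ',round(x,1),round(y,1),'r',round(r,1)); return w
for nm,n,roi,lo,hi,z in [
 ("can","top",(225,235,35,40),(3,110,60),(20,255,255),.085),
 ("can","scene",(245,155,35,35),(3,130,140),(20,255,255),.085),
 ("lid","top",(295,255,40,35),(3,70,20),(20,255,255),.014),
 ("lid","scene",(200,195,35,35),(3,70,20),(20,255,255),.014),
 ("blue","top",(205,185,40,55),(100,70,20),(125,255,255),.014),
 ("blue","scene",(285,170,50,35),(100,70,20),(125,255,255),.014)]:
    rep(nm,n,roi,lo,hi,z)
# grey samples
t=I["top"]
for (a,b) in [((380,278),'bh'),((350,230),'tray'),((400,200),'tbl'),((173,250),'cup')]:
    print(b,t[a[1],a[0]])
cv2.imwrite("pics/bh.png",np.hstack([crop(t,355,260,45,40,8),crop(t,163,230,45,40,8)]))
s=I["scene"]
cv2.imwrite("pics/bhs.png",np.hstack([crop(s,155,225,45,45,8),crop(s,275,125,45,45,8)]))
E
```

```text
can top pix [234 248] [252 266] centroid [438.3 110.1] circ 438.6 109.9 r 28.1
can scene pix [254 160] [269 168] centroid [438.3 112.2] circ 439.9 110.5 r 25.8
lid top pix [303 262] [322 280] centroid [ 427.4 -106.7] circ 427.5 -106.5 r 30.7
lid scene pix [208 206] [226 222] centroid [ 427.6 -108.4] circ 425.0 -108.0 r 35.6
blue top pix [212 195] [238 231] centroid [590.3 197.5] circ 577.8 196.7 r 60.4
blue scene pix [292 177] [324 194] centroid [592.9 196. ] circ 581.1 190.3 r 59.3
bh [59 58 60]
tray [166 165 157]
tbl [154 159 161]
cup [67 68 67]
```

View pics/bh.png

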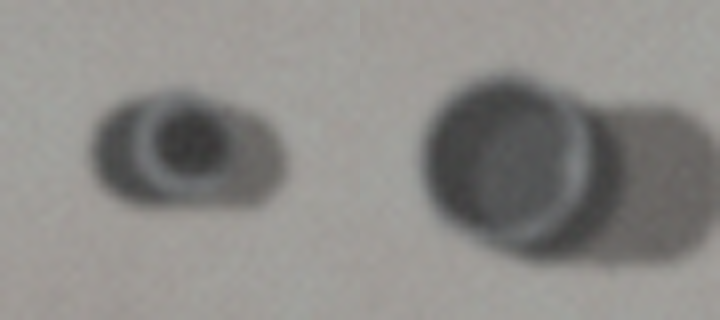

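View pics/bhs.png

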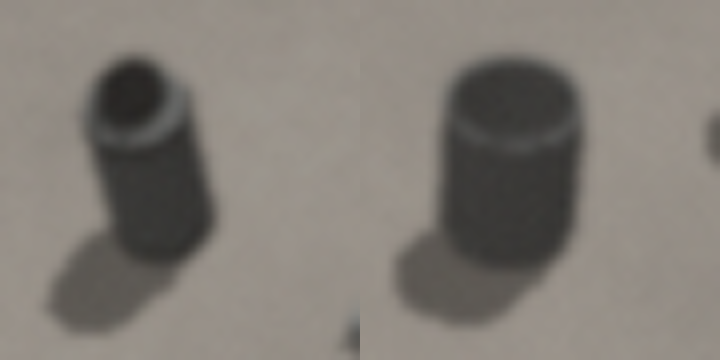

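```bash
python3 - <<'E'
from m import *
o=.44
print("bh",ray("top",378.75-o,277.5-o,.09),ray("top",377.9-o,277.75-o,.078),ray("scene",171.6-o,236.6-o,.09),ray("scene",172.1-o,237.9-o,.078))
print("cup",ray("top",181.5-o,249.75-o,.08),ray("scene",294.2-o,137.8-o,.08))
I={n:cv2.imread(f"pics/{n}0.png") for n in("top","scene")}
# spoon: dish fit by robust circle; handle direction
for n,roi in (("top",(205,185,40,55)),("scene",(285,170,50,35))):
    c=mask(n,I[n],roi,(100,70,20),(125,255,255)); w=world(n,c,.014)*1000
    d=w[w[:,0]>585]
    for k in range(4):
        A=np.c_[2*d,np.ones(len(d))]; s=np.linalg.lstsq(A,(d**2).sum(1),rcond=None)[0]; r=np.sqrt(s[2]+s[0]**2+s[1]**2); cc=s[:2]
        d=w[np.abs(np.hypot(*(w-cc).T)-r)<3]
    h=w[np.hypot(*(w-cc).T)>r+8]; 
    m=h.mean(0)-cc; vx,vy,*_=cv2.fitLine(h.astype(np.float32),cv2.DIST_L2,0,.01,.01).ravel()
    print(n,"dish",cc.round(1),round(r,1),"handle ang(deg of +x)",np.degrees(np.arctan2(-m[1],-m[0])).round(1),len(h),"far",np.hypot(*(h-cc).T).max().round(1), w.min(0),w.max(0))
# tray
for n,roi in (("top",(315,205,65,52)),("scene",(195,228,70,60))):
    x,y,w_,h_=roi; b=cv2.GaussianBlur(I[n],(3,3),0).astype(int); m=np.zeros((420,560),np.uint8)
    q=(b[:,:,2]-b[:,:,0]); m[y:y+h_,x:x+w_]=((q<-3)*255)[y:y+h_,x:x+w_]; 
    m=cv2.morphologyEx(m,cv2.MORPH_OPEN,np.ones((3,3)))
    cv2.imwrite(f"pics/tm_{n}.png",np.hstack([cv2.cvtColor(crop(m,*roi,5),cv2.COLOR_GRAY2BGR),crop(I[n],*roi,5)]))
    c=max(cv2.findContours(m,cv2.RETR_EXTERNAL,cv2.CHAIN_APPROX_NONE)[0],key=cv2.contourArea)[:,0]
    for z in(.004,.012):
        (cx,cy),(a,b_),an=cv2.minAreaRect((world(n,c,z)*1000).astype(np.float32)); print(n,z,cx,cy,a,b_,an)
E
```

```text
bh [ 0.42729508 -0.29498732  0.09      ] [ 0.42722649 -0.29527771  0.078     ] [ 0.42888746 -0.29881061  0.09      ] [ 0.4253161  -0.29598957  0.078     ]
cup [0.43805085 0.29853885 0.08      ] [0.43781722 0.29959263 0.08      ]
top dish [596.1 198.4] 41.5 handle ang(deg of +x) 8.8 21 far 78.5 [518.32351064 156.09130605] [638.1199904  240.42914846]
scene dish [596.8 197.3] 41.7 handle ang(deg of +x) 11.4 15 far 76.2 [522.92946791 155.13203494] [639.29679613 239.98328684]
top 0.004 572.8949584960938 -206.34091186523438 115.60470581054688 156.16925048828125 4.1766767501831055
top 0.012 571.3960571289062 -205.17071533203125 114.89582061767578 155.21180725097656 4.176594257354736Traceback (most recent call last):
  File "<stdin>", line 22, in <module>
ValueError: max() iterable argument is empty
```

View pics/tm_top.png

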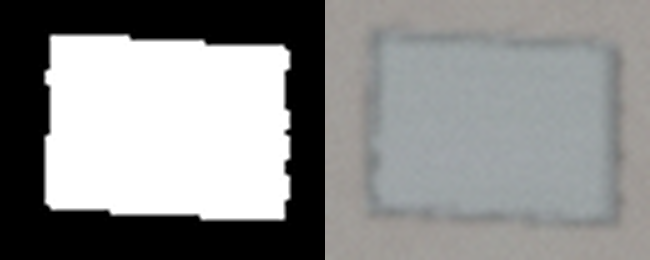

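View pics/tm_scene.png

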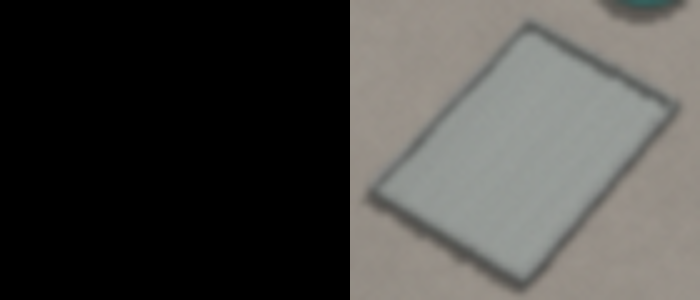

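```bash
python3 - <<'E'
from m import *
I={n:cv2.imread(f"pics/{n}0.png") for n in("top","scene")}
def fit(d):
    A=np.c_[2*d,np.ones(len(d))]; s=np.linalg.lstsq(A,(d**2).sum(1),rcond=None)[0]; return s[:2],np.sqrt(s[2]+s[0]**2+s[1]**2)
K=4
def sub(n,roi,fn,thr,z):
    x,y,w,h=roi; big=cv2.resize(fn(I[n].astype(np.float32))[y:y+h,x:x+w],None,fx=K,fy=K,interpolation=cv2.INTER_CUBIC)
    big=cv2.GaussianBlur(big,(5,5),0); m=(big>thr).astype(np.uint8)
    c=max(cv2.findContours(m,cv2.RETR_EXTERNAL,cv2.CHAIN_APPROX_NONE)[0],key=cv2.contourArea)[:,0]
    p=(c+.5)/K-.5+[x,y]; return world(n,p,z)*1000
br=lambda i:i[:,:,0]-i[:,:,2]
print(I["top"][208,225],I["scene"][186,313])
for n,roi in (("top",(205,185,40,55)),("scene",(285,170,50,35))):
  for thr in (5,15):
    w=sub(n,roi,br,thr,.012); d=w[w[:,0]>590]
    for k in range(6):
        cc,r=fit(d); d=w[np.abs(np.hypot(*(w-cc).T)-r)<3]
    h=w[np.hypot(*(w-cc).T)>60]; h=h[np.hypot(*(h-cc).T)<77]
    ang=np.degrees(np.arctan2(*(h-cc).T[::-1])); 
    # centre of handle: mean of both sides
    m=(h-cc); side=m[:,1]-m[:,0]*np.median(m[:,1]/m[:,0])
    a=m[side>0].mean(0);b=m[side<0].mean(0);mid=-(a+b)/2
    vs=[cv2.fitLine(q.astype(np.float32),cv2.DIST_L2,0,.01,.01).ravel() for q in (m[side>0],m[side<0])]
    print(n,thr,"dish",cc.round(1),round(r,1),"ang",np.degrees(np.arctan2(mid[1],mid[0])).round(1),"edges",[np.degrees(np.arctan(v[1]/v[0])).round(1) for v in vs],len(h))
rb=lambda i:i[:,:,2]-i[:,:,0]
for n,roi in (("top",(295,255,40,35)),("scene",(200,195,35,35))):
    w=sub(n,roi,rb,25,.012); print("lid",n,fit(w), cv2.minEnclosingCircle(w.astype(np.float32)))
w=sub("top",(225,235,35,40),rb,50,.085); print("can",fit(w))
x0,y0=195,228
P=np.array([[527,22],[680,107],[522,288],[368,197]],float); P[:,0]-=350; P=(P+.5)/5-.5+[x0,y0]
for z in(.006,): 
    W=world("scene",P,z)*1000; print(W.round(1),W.mean(0), np.linalg.norm(np.roll(W,-1,0)-W,axis=1))
P=np.array([[371,30],[619,40],[616,222],[366,212]],float); P[:,0]-=325; P=(P+.5)/5-.5+[315,205]
W=world("top",P,.006)*1000; print(W.round(1),W.mean(0), np.linalg.norm(np.roll(W,-1,0)-W,axis=1))
E
```

```text
[122 101  80] [104  85  66]
top 5 dish [596.6 201.2] 50.5 ang 10.5 edges [np.float32(8.9), np.float32(12.4)] 42
top 15 dish [596.5 200.9] 48.4 ang 10.2 edges [np.float32(10.3), np.float32(12.2)] 42
scene 5 dish [594.6 201.5] 49.9 ang 13.2 edges [np.float32(11.6), np.float32(10.3)] 36
scene 15 dish [595.  201.2] 47.4 ang 12.7 edges [np.float32(12.6), np.float32(10.3)] 36
lid top (array([ 428.00663485, -106.61198888]), np.float64(32.45752701443475)) ((428.0592041015625, -106.5992431640625), 33.25423812866211)
lid scene (array([ 426.27445836, -105.83646306]), np.float64(29.208450138648406)) ((425.4690246582031, -105.60307312011719), 34.703792572021484)Traceback (most recent call last):
  File "<stdin>", line 28, in <module>
  File "<stdin>", line 10, in sub
  File "m.py", line 6, in world
    def world(n,c,z): return np.array([ray(n,u,v,z)[:2] for u,v in c])
                                       ~~~^^^^^^^^^
  File "h.py", line 8, in ray
    f,cx,cy,o,A=cam(n); d=A@np.array([(u-cx)/f,(v-cy)/f,1]); return o+d*(z-o[2])/d[2]
                ~~~^^^
  File "h.py", line 5, in cam
    m=manip.camera_model(n); f=210/np.tan(np.radians(m['fovy'])/2)
ValueError: time passes only in moves, steps and waits
```

```bash
python3 - <<'E'
from rig import manip; import pickle
pickle.dump({n:manip.camera_model(n) for n in("top","scene")},open("cm.pkl","wb"))
s=open("h.py").read().replace("m=manip.camera_model(n);","m=CM[n];").replace("def cam(","import pickle; CM=pickle.load(open('cm.pkl','rb'))\ndef cam(",1)
open("h.py","w").write(s)
E
python3 - <<'E'
from m import *
c=lambda f,o:None
x0,y0=195,228
P=np.array([[527,22],[680,107],[522,288],[368,197]],float); P[:,0]-=350; P=(P+.5)/5-.5+[x0,y0]
W=world("scene",P,.006)*1000; print(W.round(1),W.mean(0), np.linalg.norm(np.roll(W,-1,0)-W,axis=1))
P=np.array([[371,30],[619,40],[616,222],[366,212]],float); P[:,0]-=325; P=(P+.5)/5-.5+[315,205]
W=world("top",P,.006)*1000; print(W.round(1),W.mean(0), np.linalg.norm(np.roll(W,-1,0)-W,axis=1))
print(manip.get_state()['clock'])
I=cv2.imread("pics/top0.png")
m=mask("top",I,(225,235,35,40),(3,80,60),(20,255,255)); print(cv2.minEnclosingCircle((world("top",m,.085)*1000).astype(np.float32)))
E
```

```text
[[ 505.9 -132.8]
 [ 625.5 -124.1]
 [ 635.6 -283.1]
 [ 520.4 -293. ]] [ 571.86203498 -208.27210484] [119.90577582 159.33378778 115.68729621 160.84739401]
[[ 626.3 -122.6]
 [ 639.5 -283.9]
 [ 520.4 -290.6]
 [ 507.3 -131.2]] [ 573.39205714 -207.05781537] [161.88083119 119.2576246  159.95725189 119.36042555]
0.1
((438.5549011230469, 109.26343536376953), 30.516172409057617)
```

```bash
cat >> h.py <<'E'
def go(x,y,z,yaw=None):
    "rows numbers for TCP target (mm), jaw yaw deg (mod 180) in the current tool frame"
    s=manip.get_state(); q=s['eef_rot']; T=R.from_quat([q[1],q[2],q[3],q[0]]); M=T.as_matrix()
    cur=np.degrees(np.arctan2(M[1,1],M[0,1])); yaw=cur if yaw is None else yaw
    d=(yaw-cur+90)%180-90; t=np.radians(cur+d); X=np.array([0,0,-1.]); Y=np.array([np.cos(t),np.sin(t),0]); G=np.c_[X,Y,np.cross(X,Y)]
    rv=np.degrees(R.from_matrix(M.T@G).as_rotvec()); sh=M.T@(np.array([x,y,z])/1000-s['position'])*100
    print('t',round(s['clock'],2),'pos',(s['position']*1000).round(1),'open',(s['opening']*1000).round(1),'F',s['wrist_force'].round(1),'jaw',cur.round(1),'q',s['qpos'].round(2))
    print('SHIFT',sh.round(2),'TURN',rv.round(1),'dist mm',(np.linalg.norm(sh)*10).round(),'rows>=',np.ceil(max(np.linalg.norm(sh)*10/41.7,np.linalg.norm(rv)/7.16)))
E
python3 -c "
from h import *
go(438,299,200)
print(ray('top',291,174,.09),ray('top',300,234,.014),ray('top',120,225,.14),ray('top',445,241,.11))"
```

```text
Traceback (most recent call last):
  File "h.py", line 19, in go
    print('t',round(s['clock'],2),'pos',(s['position']*1000).round(1),'open',(s['opening']*1000).round(1),'F',s['wrist_force'].round(1),'jaw',cur.round(1),'q',s['qpos'].round(2))
                                                                             ^^^^^^^^^^^^^^^^^^^^^^^^^
AttributeError: 'float' object has no attribute 'round'
```

```bash
sed -i "s/(s\['opening'\]\*1000).round(1)/round(s['opening']*1000,1)/" h.py
python3 -c "
from h import *
go(438,299,200)
print(ray('top',291,174,.09),ray('top',300,234,.014),ray('top',120,225,.14),ray('top',445,241,.11))"
```

```text
t 0.1 pos [ 148.7 -529.   230.5] open 85.6 F [ 0.  -0.1 -0.5] jaw -74.3 q [-1.5   0.26  1.54  0.    1.35 -0.2 ]
SHIFT [  3.19 -71.89 -50.24] TURN [-0.  -0.   0.1] dist mm 878.0 rows>= 22.0
[ 0.71081536 -0.00260158  0.09      ] [ 0.53883971 -0.0538017   0.014     ] [0.48075179 0.47132621 0.14      ] [ 0.55486611 -0.47900521  0.11      ]
```

```bash
python3 -c "
from h import *
go(438,299,200,0)"
```

```text
t 0.1 pos [ 148.7 -529.   230.5] open 85.6 F [ 0.  -0.1 -0.5] jaw -74.3 q [-1.5   0.26  1.54  0.    1.35 -0.2 ]
SHIFT [  3.19 -71.89 -50.24] TURN [-74.3  -0.1   0.1] dist mm 878.0 rows>= 22.0
```

>>> {"api": "move_arm", "payload": {"commands": "0 -71.89 -50.24 -74.3 0 0 0;0 -71.89 -50.24 -74.3 0 0 0;0 -71.89 -50.24 -74.3 0 0 0;0 -71.89 -50.24 -74.3 0 0 0;0 -71.89 -50.24 -74.3 0 0 0;0 -71.89 -50.24 -74.3 0 0 0;0 -71.89 -50.24 -74.3 0 0 0;0 -71.89 -50.24 -74.3 0 0 0;0 -71.89 -50.24 -74.3 0 0 0;0 -71.89 -50.24 -74.3 0 0 0"}}

```text
clock: 0.93
position: [0.2859, -0.1341, 0.2315]
eef_rot: [0.489, 0.511, 0.49, -0.51]
wrist_force: [1.9, 0.6, 0.2]
opening: 0.0855
```

```bash
python3 -c "
from h import *
go(438,299,231,0)"
```

```text
t 0.93 pos [ 285.9 -134.1  231.5] open 85.5 F [1.9 0.6 0.2] jaw -2.4 q [-0.8  -0.19  2.01  0.    1.33 -0.76]
SHIFT [  0.12  13.38 -43.91] TURN [-2.4 -0.1 -0. ] dist mm 459.0 rows>= 12.0
```

>>> {"api": "move_arm", "payload": {"commands": "0 13.38 -43.91 -2.4 0 0 0;0 13.38 -43.91 -2.4 0 0 0;0 13.38 -43.91 -2.4 0 0 0;0 13.38 -43.91 -2.4 0 0 0;0 13.38 -43.91 -2.4 0 0 0;0 13.38 -43.91 -2.4 0 0 0;0 13.38 -43.91 -2.4 0 0 0;0 13.38 -43.91 -2.4 0 0 0;0 13.38 -43.91 -2.4 0 0 0;0 13.38 -43.91 -2.4 0 0 0"}}

```text
clock: 1.77
position: [0.4233, 0.2596, 0.2318]
eef_rot: [0.5, 0.5, 0.501, -0.5]
wrist_force: [0.3, 0.2, 0.2]
opening: 0.0852
```

```bash
python3 -c "
from h import *
go(438,299,120,0)"
```

```text
t 1.77 pos [423.3 259.6 231.8] open 85.2 F [0.3 0.2 0.2] jaw 0.0 q [0.32 0.16 1.66 0.   1.32 0.32]
SHIFT [11.18  1.48 -3.92] TURN [ 0.  -0.1  0. ] dist mm 119.0 rows>= 3.0
```

>>> {"api": "move_arm", "payload": {"commands": "0 1.48 -3.92 0 0 0 0;4 1.48 -3.92 0 0 0 0;8 1.48 -3.92 0 0 0 0;11.2 1.48 -3.92 0 0 0 0;11.2 1.48 -3.92 0 0 0 0;11.2 1.48 -3.92 0 0 0 0"}}

```text
clock: 2.27
position: [0.4366, 0.2984, 0.1184]
eef_rot: [0.499, 0.498, 0.501, -0.501]
wrist_force: [-0.0, -0.5, 1.4]
opening: 0.0853
```

```bash
python3 -c "
from h import *
go(438,299,30,0)
a=manip.camera('top');b=manip.camera('scene')
cv2.imwrite('pics/c1.png',np.hstack([crop(a,140,210,90,90,4),crop(b,240,90,90,90,4)]))"
```

```text
t 2.27 pos [436.6 298.4 118.4] open 85.3 F [-0.  -0.5  1.4] jaw 0.0 q [0.39 0.33 1.74 0.   1.08 0.39]
SHIFT [ 8.84  0.19 -0.06] TURN [0.  0.  0.3] dist mm 88.0 rows>= 3.0
```

View pics/c1.png

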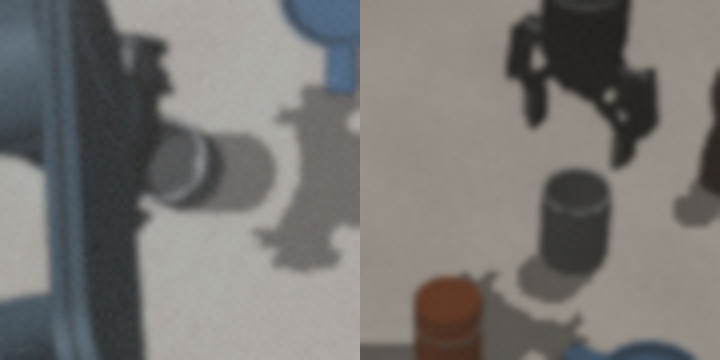

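The gripper is open above the cup (scene ≈ (293,140)), with its jaws on either side of it. Next I go down and close.

>>> {"api": "move_arm", "payload": {"commands": "3 0.19 0 0 0 0 0;6 0.19 0 0 0 0 0;8.8 0.19 0 0 0 0 0;8.8 0.19 0 0 0 0 0;8.8 0.19 0 0 0 0 1;8.8 0.19 0 0 0 0 1;8.8 0.19 0 0 0 0 1;8.8 0.19 0 0 0 0 1;8.8 0.19 0 0 0 0 1;8.8 0.19 0 0 0 0 1"}}

```text
clock: 3.2
position: [0.4435, 0.3004, 0.0367]
eef_rot: [0.501, 0.503, 0.499, -0.497]
wrist_force: [-1.3, -0.2, 8.5]
opening: 0.0657
```

```bash
python3 -c "
from h import *
go(438,299,160,0)"
```

```text
t 3.2 pos [443.5 300.4  36.7] open 65.7 F [-1.3 -0.2  8.5] jaw 0.0 q [0.39 0.44 1.81 0.   0.88 0.38]
SHIFT [-12.33  -0.46   0.09] TURN [ 0.  -0.2 -0.4] dist mm 123.0 rows>= 3.0
```

>>> {"api": "move_arm", "payload": {"commands": "0 0 0 0 0 0 1;0 0 0 0 0 0 1;-2 0 0 0 0 0 1;-2 0 0 0 0 0 1"}}

```text
clock: 3.53
position: [0.4452, 0.3011, 0.0595]
eef_rot: [0.502, 0.504, 0.499, -0.495]
wrist_force: [2.0, -0.1, -1.7]
opening: 0.0657
```

```bash
python3 -c "
from h import *
go(438,299,160,0)"
```

```text
t 3.53 pos [445.2 301.1  59.5] open 65.7 F [ 2.  -0.1 -1.7] jaw 0.0 q [0.39 0.41 1.79 0.   0.93 0.38]
SHIFT [-10.06  -0.6    0.15] TURN [ 0.  -0.4 -0.7] dist mm 101.0 rows>= 3.0
```

```bash
python3 -c "
from h import *
go(573,-207,180,0)"
```

```text
t 3.53 pos [445.2 301.1  59.5] open 65.7 F [ 2.  -0.1 -1.7] jaw 0.0 q [0.39 0.41 1.79 0.   0.93 0.38]
SHIFT [-12.21  12.89  50.75] TURN [ 0.  -0.4 -0.7] dist mm 538.0 rows>= 13.0
```

>>> {"api": "move_arm", "payload": {"commands": "-4 0 0 0 -0.4 -0.7 1;-8 0 0 0 -0.4 -0.7 1;-12 0 0 0 -0.4 -0.7 1;-12.2 1 4 0 -0.4 -0.7 1;-12.2 2 8 0 -0.4 -0.7 1;-12.2 3 12 0 -0.4 -0.7 1;-12.2 4 16 0 -0.4 -0.7 1;-12.2 5.1 20 0 -0.4 -0.7 1;-12.2 6.1 24 0 -0.4 -0.7 1;-12.2 7.1 28 0 -0.4 -0.7 1"}}

```text
clock: 4.37
position: [0.5153, 0.0184, 0.1805]
eef_rot: [0.501, 0.5, 0.5, -0.5]
wrist_force: [0.5, -0.0, -2.5]
opening: 0.0657
```

```bash
python3 -c "
from h import *
go(573,-207,180,0)"
```

```text
t 4.37 pos [515.3  18.4 180.5] open 65.7 F [ 0.5 -0.  -2.5] jaw 0.0 q [-0.18  0.24  1.69 -0.    1.21 -0.18]
SHIFT [ 0.08  5.76 22.55] TURN [ 0.   0.1 -0. ] dist mm 233.0 rows>= 6.0
```

>>> {"api": "move_arm", "payload": {"commands": "0 1 4 0 0 0 1;0 2 8 0 0 0 1;0 3.1 12 0 0 0 1;0 4.1 16 0 0 0 1;0 5.1 20 0 0 0 1;0 5.76 22.55 0 0 0 1;4 5.76 22.55 0 0 0 1;8 5.76 22.55 0 0 0 1;8 5.76 22.55 0 0 0 1;8 5.76 22.55 0 0 0 1"}}

```text
clock: 5.2
position: [0.5711, -0.2061, 0.0983]
eef_rot: [0.498, 0.499, 0.502, -0.501]
wrist_force: [0.8, -0.3, -2.0]
opening: 0.0653
```

```bash
python3 -c "
from h import *
go(573,-207,60,0)
a=manip.camera('top');b=manip.camera('scene')
cv2.imwrite('pics/c2t.png',a);cv2.imwrite('pics/c2s.png',b)
cv2.imwrite('pics/c2.png',np.hstack([crop(a,305,190,90,90,4),crop(b,180,200,90,90,4)]))"
```

```text
t 5.2 pos [ 571.1 -206.1   98.3] open 65.3 F [ 0.8 -0.3 -2. ] jaw 0.0 q [-0.53  0.48  1.56 -0.    1.11 -0.53]
SHIFT [3.83 0.21 0.1 ] TURN [ 0.  -0.1  0.3] dist mm 38.0 rows>= 1.0
```

View pics/c2.png

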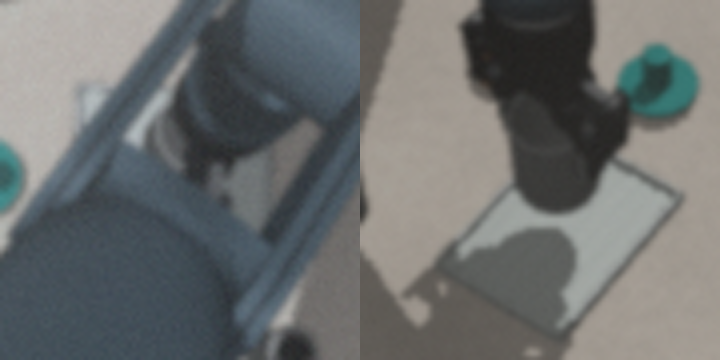

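>>> {"api": "move_arm", "payload": {"commands": "2 0.15 0.1 0 0 0 1;4 0.15 0.1 0 0 0 1;4.6 0.15 0.1 0 0 0 1;5 0.15 0.1 0 0 0.3 1;5 0.15 0.1 0 0 0.3 1"}}

```text
clock: 5.72
position: [0.5765, -0.2085, 0.0537]
eef_rot: [0.504, 0.501, 0.497, -0.498]
wrist_force: [0.0, -0.4, -2.2]
opening: 0.0655
```

```bash
python3 -c "
from h import *
go(573,-207,41,0)
b=manip.camera('scene')
cv2.imwrite('pics/c3s.png',b)
cv2.imwrite('pics/c3.png',crop(b,180,210,90,90,6))
x=ray('scene',180,210,0)"
```

```text
t 5.72 pos [ 576.5 -208.5   53.7] open 65.5 F [ 0.  -0.4 -2.2] jaw 0.1 q [-0.53  0.53  1.6   0.    1.01 -0.53]
SHIFT [ 1.27 -0.36 -0.15] TURN [ 0.1  0.2 -0.6] dist mm 13.0 rows>= 1.0
```

View pics/c3.png

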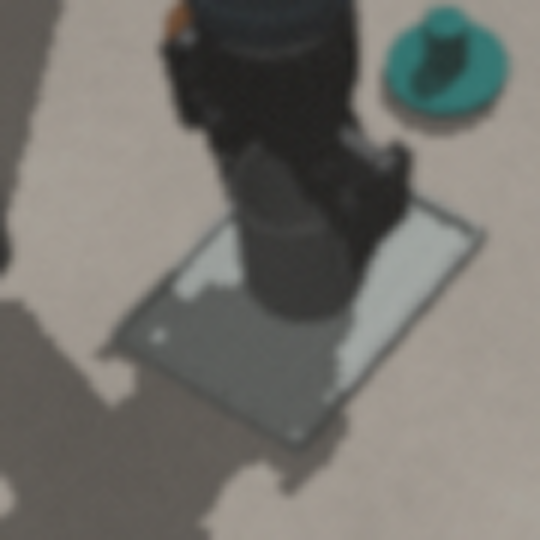

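>>> {"api": "move_arm", "payload": {"commands": "0.4 -0.3 -0.1 0 0 -0.6 1;0.8 -0.3 -0.1 0 0 -0.6 1;1.1 -0.3 -0.1 0 0 -0.6 1;1.2 -0.3 -0.1 0 0 -0.6 1;1.2 -0.3 -0.1 0 0 -0.6 1"}}

```text
clock: 6.18
position: [0.5736, -0.2076, 0.0417]
eef_rot: [0.501, 0.499, 0.5, -0.501]
wrist_force: [-0.7, -0.3, -1.6]
opening: 0.0655
```

```bash
python3 -c "
from h import *
go(573,-207,41,0)
p=ray('scene',229.5-.4,257.5-.4,.017);print(p)"
```

```text
t 6.18 pos [ 573.6 -207.6   41.7] open 65.5 F [-0.7 -0.3 -1.6] jaw 0.1 q [-0.53  0.54  1.61 -0.    0.99 -0.53]
SHIFT [ 0.07 -0.06 -0.06] TURN [0.1 0.2 0. ] dist mm 1.0 rows>= 1.0
[ 0.574835   -0.21341273  0.017     ]
```

>>> {"api": "move_arm", "payload": {"commands": "0.2 0 0 0 0 0 1;0.2 0 0 0 0 0 1;0.4 0 0 0 0 0 1;0.4 0 0 0 0 0 1;0.4 0 0 0 0 0 1"}}

```text
clock: 6.6
position: [0.5739, -0.2082, 0.0407]
eef_rot: [0.502, 0.499, 0.499, -0.5]
wrist_force: [-5.3, 1.1, 17.3]
opening: 0.0658
```

```bash
python3 -c "
from h import *
go(573,-207,41,0)
b=manip.camera('scene')
cv2.imwrite('pics/c4s.png',b)
cv2.imwrite('pics/c4.png',crop(b,190,220,70,70,8))"
```

```text
t 6.6 pos [ 573.9 -208.2   40.7] open 65.8 F [-5.3  1.1 17.3] jaw 0.1 q [-0.53  0.54  1.61 -0.    0.99 -0.53]
SHIFT [-0.03 -0.09 -0.12] TURN [ 0.1  0.3 -0. ] dist mm 2.0 rows>= 1.0
```

View pics/c4.png

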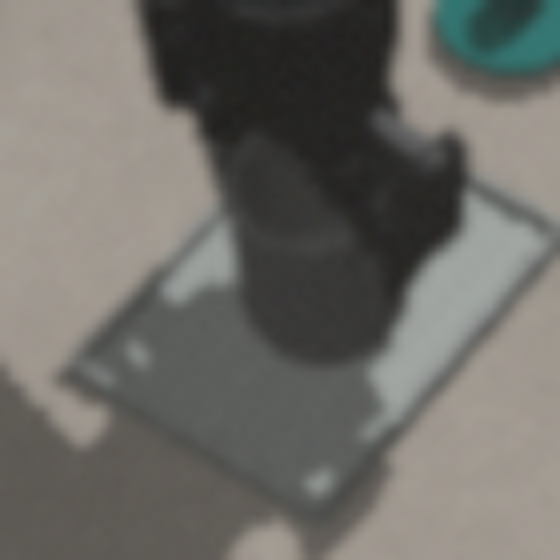

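>>> {"api": "move_arm", "payload": {"commands": "0 0 0 0 0 0 0;0 0 0 0 0 0 0;0 0 0 0 0 0 0;0 0 0 0 0 0 0;-3 0 0 0 0 0 0;-6 0 0 0 0 0 0;-10 0 0 0 0 0 0;-12 0 0 0 0 0 0;-13 0 0 0 0 0 0"}}

```text
clock: 7.4
position: [0.5755, -0.2085, 0.1744]
eef_rot: [0.504, 0.499, 0.497, -0.5]
wrist_force: [0.4, -0.3, 0.8]
opening: 0.0856
```

```bash
python3 -c "
from h import *
go(427,-106,180,-20)
"
```

```text
t 7.4 pos [ 575.5 -208.5  174.4] open 85.6 F [ 0.4 -0.3  0.8] jaw 0.1 q [-0.53  0.4   1.47 -0.    1.26 -0.53]
SHIFT [ -0.72 -14.83 -10.27] TURN [20.1  0.4 -0.4] dist mm 181.0 rows>= 5.0
```

>>> {"api": "move_arm", "payload": {"commands": "-0.5 -4 -2.7 0 0 0 0;-0.7 -8 -5.5 0 0 0 0;-0.7 -12 -8.2 0 0.4 -0.4 0;-0.7 -14.8 -10.3 0 0.4 -0.4 0;-0.7 -14.8 -10.3 0 0.4 -0.4 0;-0.7 -14.8 -10.3 0 0.4 -0.4 0"}}

```text
clock: 7.9
position: [0.4238, -0.1031, 0.1785]
eef_rot: [0.499, 0.498, 0.502, -0.5]
wrist_force: [0.8, -0.6, -0.0]
opening: 0.0854
```

```bash
python3 -c "
from h import *
go(427.5,-106.5,100,0)
a=manip.camera('top');b=manip.camera('scene')
cv2.imwrite('pics/c5t.png',a);cv2.imwrite('pics/c5s.png',b)
cv2.imwrite('pics/c5.png',np.hstack([crop(a,310,200,75,75,5),crop(b,190,220,75,75,5)]))
cv2.imwrite('pics/c5b.png',b)"
```

```text
t 7.9 pos [ 423.8 -103.1  178.5] open 85.4 F [ 0.8 -0.6 -0. ] jaw 0.2 q [-0.49  0.1   1.87 -0.    1.18 -0.5 ]
SHIFT [7.85 0.41 0.36] TURN [ 0.2 -0.1  0.3] dist mm 79.0 rows>= 2.0
```

View pics/c5.png

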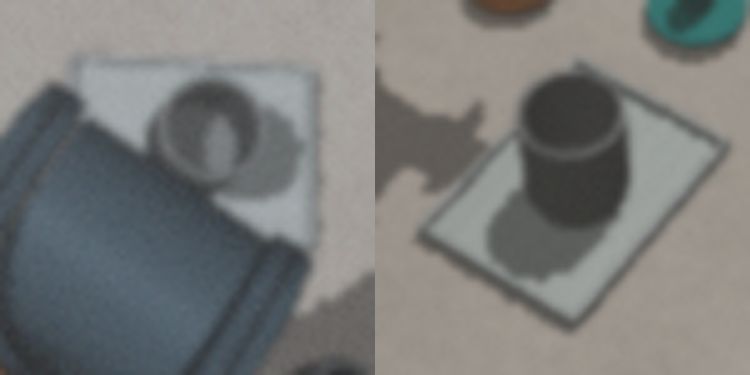

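View pics/c5b.png

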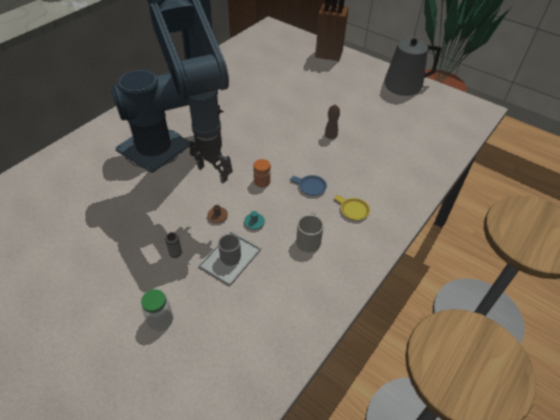

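```bash
python3 -c "
from h import *
print(ray('top',351.6,226.2,.084),ray('scene',229.2,242.4,.084))
p=ray('scene',190+(575-375)/5-.5,220+228/5-.5,.004); o=cam('scene')[3]; d=(p-o)[:2]; print(p[:2]+d/np.linalg.norm(d)*.029)
"
```

```text
[ 0.57049623 -0.20497723  0.084     ] [ 0.57490099 -0.20660237  0.084     ]
[ 0.56751928 -0.20862202]
```

>>> {"api": "move_arm", "payload": {"commands": "4 0.41 0.36 0 0 0 0;7.8 0.41 0.36 0 0 0.3 0;11 0.41 0.36 0 0 0.3 0;13 0.41 0.36 0 0 0.3 0;13 0.41 0.36 0 0 0.3 0;13 0.41 0.36 0 0 0.3 0"}}

```text
clock: 8.5
position: [0.4321, -0.1101, 0.0485]
eef_rot: [0.501, 0.5, 0.5, -0.499]
wrist_force: [-0.4, 0.5, 0.9]
opening: 0.0854
```

```bash
python3 -c "
from h import *
go(427.5,-106.5,21,0)
b=manip.camera('scene')
cv2.imwrite('pics/c6.png',crop(b,180,160,75,75,7))"
```

```text
t 8.5 pos [ 432.1 -110.1   48.5] open 85.4 F [-0.4  0.5  0.9] jaw 0.1 q [-0.5   0.3   2.01  0.    0.83 -0.5 ]
SHIFT [ 2.75 -0.46 -0.36] TURN [ 0.1 -0.  -0.1] dist mm 28.0 rows>= 1.0
```

View pics/c6.png

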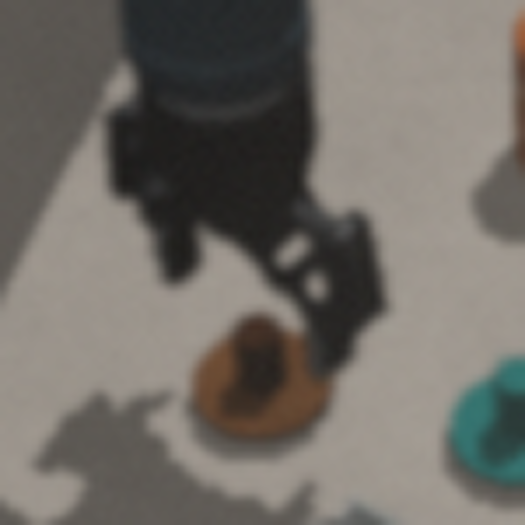

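>>> {"api": "move_arm", "payload": {"commands": "1.2 -0.46 -0.36 0 0 0 0;2.4 -0.46 -0.36 0 0 0 0;2.7 -0.46 -0.36 0 0 0 0;2.7 -0.46 -0.36 0 0 0 0;2.7 -0.46 -0.36 0 0 0 0"}}

```text
clock: 8.97
position: [0.4297, -0.1077, 0.0238]
eef_rot: [0.503, 0.501, 0.498, -0.498]
wrist_force: [0.4, -1.1, -0.2]
opening: 0.0854
```

```bash
python3 -c "
from h import *
go(427.5,-106.5,21,0)
"
```

```text
t 8.97 pos [ 429.7 -107.7   23.8] open 85.4 F [ 0.4 -1.1 -0.2] jaw 0.1 q [-0.5   0.33  2.04  0.    0.76 -0.5 ]
SHIFT [ 0.28 -0.23 -0.12] TURN [ 0.1  0.1 -0.4] dist mm 4.0 rows>= 1.0
```

>>> {"api": "move_arm", "payload": {"commands": "0.1 -0.23 -0.12 0 0 -0.4 1;0.1 -0.23 -0.12 0 0 -0.4 1;0.1 -0.23 -0.12 0 0 -0.4 1;0.1 -0.23 -0.12 0 0 -0.4 1;0.1 -0.23 -0.12 0 0 -0.4 1;0.1 -0.23 -0.12 0 0 -0.4 1;0.1 -0.23 -0.12 0 0 -0.4 1;0.1 -0.23 -0.12 0 0 -0.4 1"}}

```text
clock: 9.63
position: [0.4275, -0.1065, 0.0232]
eef_rot: [0.501, 0.499, 0.5, -0.5]
wrist_force: [-1.1, 0.4, 5.8]
opening: 0.022
```

```bash
python3 -c "
from h import *
go(427.5,-106.5,21,0)
b=manip.camera('scene')
cv2.imwrite('pics/c7.png',crop(b,180,160,75,75,7))"
```

```text
t 9.63 pos [ 427.5 -106.5   23.2] open 22.0 F [-1.1  0.4  5.8] jaw 0.1 q [-0.5   0.33  2.04 -0.    0.76 -0.5 ]
SHIFT [ 0.22 -0.   -0.  ] TURN [ 0.1  0.1 -0. ] dist mm 2.0 rows>= 1.0
```

View pics/c7.png

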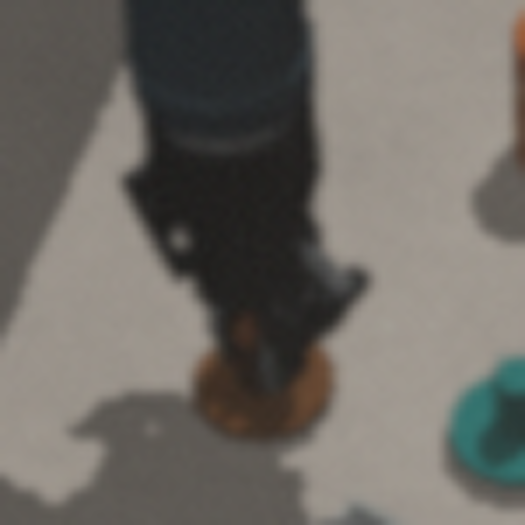

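>>> {"api": "move_arm", "payload": {"commands": "-1 0 0 0 0 0 1;-3 0 0 0 0 0 1;-6 0 0 0 0 0 1;-9 0 0 0 0 0 1;-12 0 0 0 0 0 1;-14 0 0 0 0 0 1;-14 0 0 0 0 0 1"}}

```text
clock: 10.27
position: [0.4299, -0.1074, 0.1675]
eef_rot: [0.504, 0.5, 0.497, -0.499]
wrist_force: [1.0, 0.2, -0.2]
opening: 0.0224
```

```bash
python3 -c "
from h import *
go(573,-207,160,0)
b=manip.camera('scene');a=manip.camera('top')
cv2.imwrite('pics/c8.png',np.hstack([crop(b,160,110,100,100,4),crop(a,280,220,100,100,4)]))"
```

```text
t 10.27 pos [ 429.9 -107.4  167.5] open 22.4 F [ 1.   0.2 -0.2] jaw 0.1 q [-0.5   0.12  1.88 -0.    1.14 -0.5 ]
SHIFT [ 0.92 14.28  9.98] TURN [ 0.1  0.4 -0.4] dist mm 174.0 rows>= 5.0
```

View pics/c8.png

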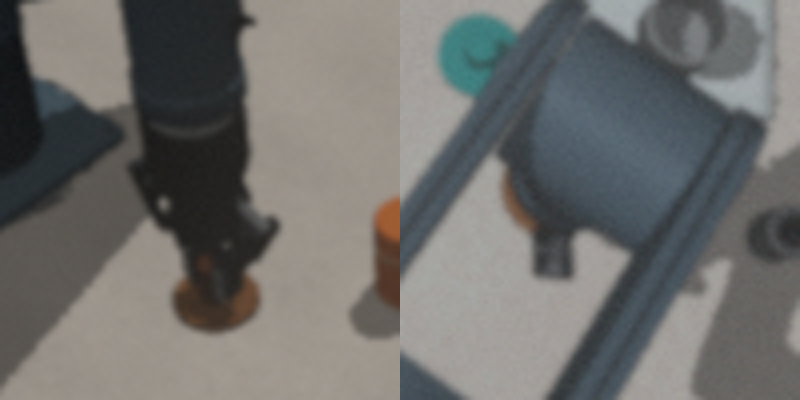

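>>> {"api": "move_arm", "payload": {"commands": "0 4 2.8 0 0 0 1;0.3 8 5.5 0 0.2 -0.2 1;0.6 11.5 8 0 0.4 -0.4 1;0.9 14.3 9.95 0 0.4 -0.4 1;0.9 14.3 9.95 0 0.4 -0.4 1;0.9 14.3 9.95 0 0.4 -0.4 1;3 14.3 9.95 0 0.4 -0.4 1;3 14.3 9.95 0 0.4 -0.4 1"}}

```text
clock: 11.03
position: [0.5674, -0.2035, 0.1294]
eef_rot: [0.495, 0.498, 0.506, -0.501]
wrist_force: [-1.7, 1.1, -1.3]
opening: 0.0223
```

```bash
python3 -c "
from h import *
go(572.5,-206.8,120,0)
b=manip.camera('scene');a=manip.camera('top')
cv2.imwrite('pics/c9.png',np.hstack([crop(b,190,200,80,80,5),crop(a,310,190,80,80,5)]))"
```

```text
t 11.03 pos [ 567.4 -203.5  129.4] open 22.3 F [-1.7  1.1 -1.3] jaw 0.1 q [-0.53  0.44  1.53  0.    1.19 -0.53]
SHIFT [0.93 0.52 0.34] TURN [ 0.1 -0.5  0.8] dist mm 11.0 rows>= 1.0
```

View pics/c9.png

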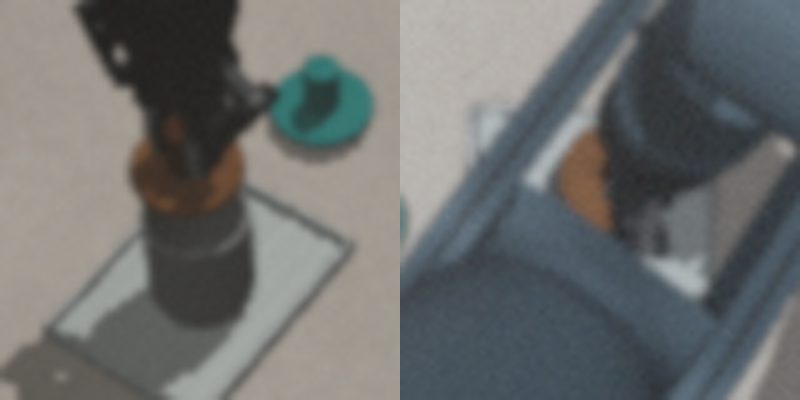

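>>> {"api": "move_arm", "payload": {"commands": "0.6 0.52 0.34 0 -0.5 0.8 1;0.9 0.52 0.34 0 -0.5 0.8 1;0.9 0.52 0.34 0 -0.5 0.8 1;0.9 0.52 0.34 0 -0.5 0.8 1;0.9 0.52 0.34 0 -0.5 0.8 1"}}

```text
clock: 11.55
position: [0.5739, -0.2073, 0.1243]
eef_rot: [0.502, 0.5, 0.499, -0.499]
wrist_force: [-0.1, 0.0, -0.7]
opening: 0.0225
```

```bash
python3 -c "
from h import *
go(572.5,-206.8,108,0)
b=manip.camera('scene')
cv2.imwrite('pics/c10.png',crop(b,200,210,60,60,10))"
```

```text
t 11.55 pos [ 573.9 -207.3  124.3] open 22.5 F [-0.1  0.  -0.7] jaw 0.1 q [-0.53  0.45  1.53  0.    1.16 -0.53]
SHIFT [ 1.63 -0.14 -0.06] TURN [ 0.1  0.1 -0.3] dist mm 16.0 rows>= 1.0
```

View pics/c10.png

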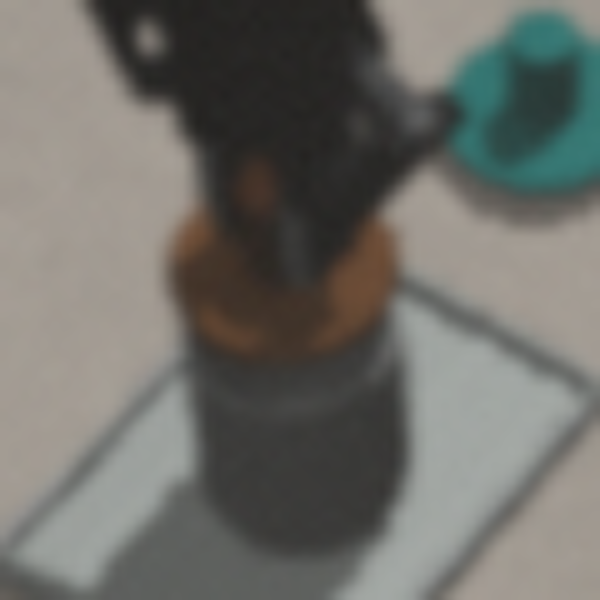

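```bash
python3 -c "
from h import *
def ring(x,y,r,z):
    P=np.array([proj('scene',[x+r*np.cos(t),y+r*np.sin(t),z]) for t in np.linspace(0,6.28,200)])
    P=(P-[200,210]+.5)*10-.5; return P[:,0].min().round(),P[:,0].max().round(),P[:,1].max().round()
print('rim',ring(.5725,-.207,.033,.084)); print('disc',ring(.5739,-.2073,.034,.1091),ring(.5739,-.2073,.034,.1151))
for d in((.001,0),(0,.001)): print(d,ring(.5725+d[0],-.207+d[1],.033,.084))"
```

```text
rim (np.float64(177.0), np.float64(402.0), np.float64(416.0))
disc (np.float64(169.0), np.float64(404.0), np.float64(371.0)) (np.float64(167.0), np.float64(403.0), np.float64(358.0))
(0.001, 0) (np.float64(179.0), np.float64(404.0), np.float64(418.0))
(0, 0.001) (np.float64(179.0), np.float64(404.0), np.float64(414.0))
```

```bash
python3 -c "
from h import *
go(573.8,-205.5,104,0)"
```

```text
t 11.6 pos [ 574.  -207.4  124.3] open 22.6 F [-0.2 -0.5 -0.3] jaw 0.1 q [-0.53  0.45  1.53  0.    1.16 -0.53]
SHIFT [ 2.03 -0.03 -0.2 ] TURN [ 0.1  0.2 -0.3] dist mm 20.0 rows>= 1.0
```

>>> {"api": "move_arm", "payload": {"commands": "0.4 -0.03 -0.2 0 0.2 -0.3 1;0.8 -0.03 -0.2 0 0.2 -0.3 1;1.2 -0.03 -0.2 0 0.2 -0.3 1;1.6 -0.03 -0.2 0 0.2 -0.3 1;2.0 -0.03 -0.2 0 0.2 -0.3 1;2.0 -0.03 -0.2 0 0.2 -0.3 1;2.0 -0.03 -0.2 0 0.2 -0.3 1;2.0 -0.03 -0.2 0 0.2 -0.3 1"}}

```text
clock: 12.27
position: [0.5738, -0.2055, 0.1042]
eef_rot: [0.5, 0.5, 0.501, -0.499]
wrist_force: [-0.3, -0.6, -0.0]
opening: 0.0222
```

```bash
python3 -c "
from h import *
go(573.8,-205.5,99,0)
b=manip.camera('scene')
cv2.imwrite('pics/c11.png',crop(b,200,210,60,60,10))"
```

```text
t 12.27 pos [ 573.8 -205.5  104.2] open 22.2 F [-0.3 -0.6 -0. ] jaw 0.1 q [-0.53  0.47  1.55  0.    1.12 -0.53]
SHIFT [0.52 0.   0.  ] TURN [ 0.1 -0.1  0. ] dist mm 5.0 rows>= 1.0
```

View pics/c11.png

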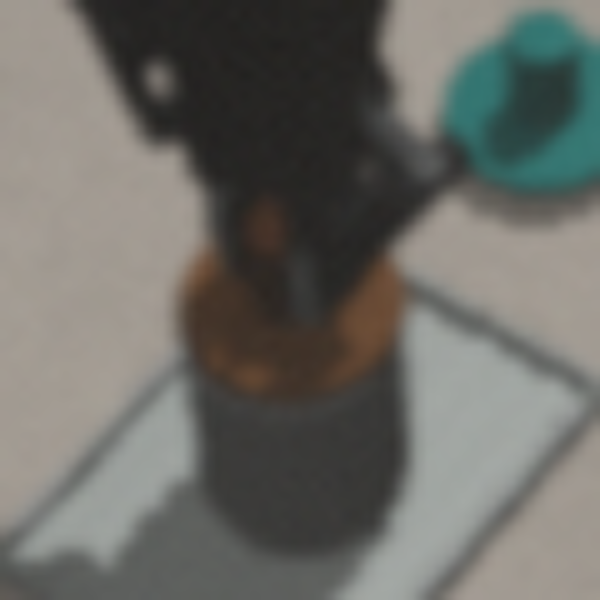

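>>> {"api": "move_arm", "payload": {"commands": "0.2 0 0 0 0 0 1;0.4 0 0 0 0 0 1;0.6 0 0 0 0 0 1;0.6 0 0 0 0 0 1;0.6 0 0 0 0 0 1"}}

```text
clock: 12.73
position: [0.5742, -0.2057, 0.0993]
eef_rot: [0.501, 0.5, 0.5, -0.499]
wrist_force: [-1.7, 1.2, 4.4]
opening: 0.0222
```

>>> {"api": "move_arm", "payload": {"commands": "0 0 0 0 0 0 0;0 0 0 0 0 0 0;0 0 0 0 0 0 0;0 0 0 0 0 0 0;0 0 0 0 0 0 0;-2 0 0 0 0 0 0;-4 0 0 0 0 0 0;-8 0 0 0 0 0 0;-12 0 0 0 0 0 0;-12 0 0 0 0 0 0"}}

```text
clock: 13.57
position: [0.5777, -0.2077, 0.2282]
eef_rot: [0.506, 0.501, 0.495, -0.498]
wrist_force: [1.1, -0.7, 0.5]
opening: 0.0854
```

```bash
python3 -c "
from h import *
go(438.5,110,200,0)
b=manip.camera('scene');
cv2.imwrite('pics/c12.png',crop(b,200,210,60,60,10))"
```

```text
t 13.57 pos [ 577.7 -207.7  228.2] open 85.4 F [ 1.1 -0.7  0.5] jaw 0.1 q [-0.53  0.37  1.39  0.    1.37 -0.53]
SHIFT [  2.41 -13.88 -31.82] TURN [ 0.1  0.4 -0.8] dist mm 348.0 rows>= 9.0
```

View pics/c12.png

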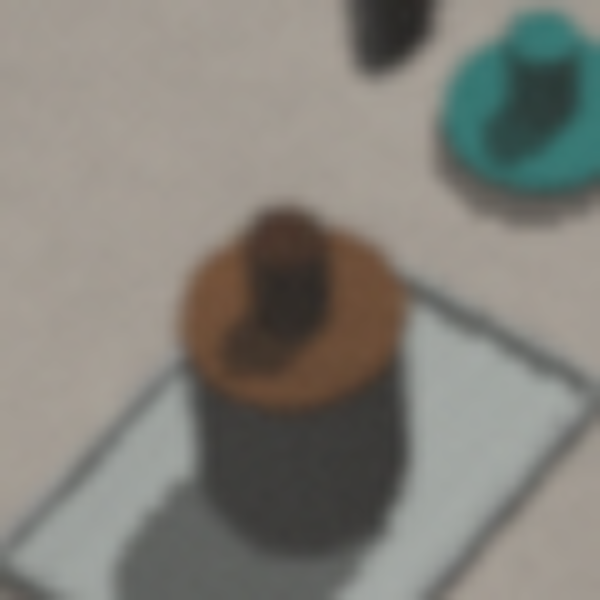

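>>> {"api": "move_arm", "payload": {"commands": "0 -1.7 -4 0 0.4 -0.8 0;0 -3.5 -8 0 0.4 -0.8 0;0 -5.2 -12 0 0.4 -0.8 0;0 -7 -16 0 0.4 -0.8 0;0 -8.7 -20 0 0.4 -0.8 0;1 -10.5 -24 0 0.4 -0.8 0;2 -12.2 -28 0 0.4 -0.8 0;2.4 -13.9 -31.8 0 0.4 -0.8 0;6 -13.9 -31.8 0 0.4 -0.8 0;8.4 -13.9 -31.8 0 0.4 -0.8 0"}}

```text
clock: 14.45
position: [0.4347, 0.1133, 0.1357]
eef_rot: [0.499, 0.498, 0.504, -0.499]
wrist_force: [-1.3, -0.7, 0.1]
opening: 0.0854
```

```bash
python3 -c "
from h import *
go(438.5,110,120,0)"
```

```text
t 14.45 pos [434.7 113.3 135.7] open 85.4 F [-1.3 -0.7  0.1] jaw 0.4 q [ 0.    0.17  1.9   0.    1.07 -0.  ]
SHIFT [1.56 0.39 0.34] TURN [ 0.4 -0.2  0.3] dist mm 16.0 rows>= 1.0
```

>>> {"api": "move_arm", "payload": {"commands": "1.5 0.39 0.34 0.4 0 0.3 0;1.5 0.39 0.34 0.4 0 0.3 0;1.5 0.39 0.34 0.4 0 0.3 0;1.5 0.39 0.34 0.4 0 0.3 0;4 0.39 0.34 0.4 0 0.3 0;6.5 0.39 0.34 0.4 0 0.3 0;8.5 0.39 0.34 0.4 0 0.3 0;9.8 0.39 0.34 0.4 0 0.3 0;9.8 0.39 0.34 0.4 0 0.3 0;9.8 0.39 0.34 0.4 0 0.3 0"}}

```text
clock: 15.28
position: [0.4388, 0.1099, 0.0383]
eef_rot: [0.499, 0.501, 0.5, -0.5]
wrist_force: [-0.3, 0.8, 0.7]
opening: 0.0855
```

```bash
python3 -c "
from h import *
go(438.5,110,36,0)
b=manip.camera('scene');a=manip.camera('top')
cv2.imwrite('pics/c13.png',np.hstack([crop(b,220,120,75,75,5),crop(a,205,220,75,75,5)]))"
```

```text
t 15.28 pos [438.8 109.9  38.3] open 85.5 F [-0.3  0.8  0.7] jaw -0.1 q [-0.    0.32  2.    0.    0.81 -0.01]
SHIFT [ 0.23 -0.03 -0.01] TURN [-0.1 -0.2 -0. ] dist mm 2.0 rows>= 1.0
```

View pics/c13.png

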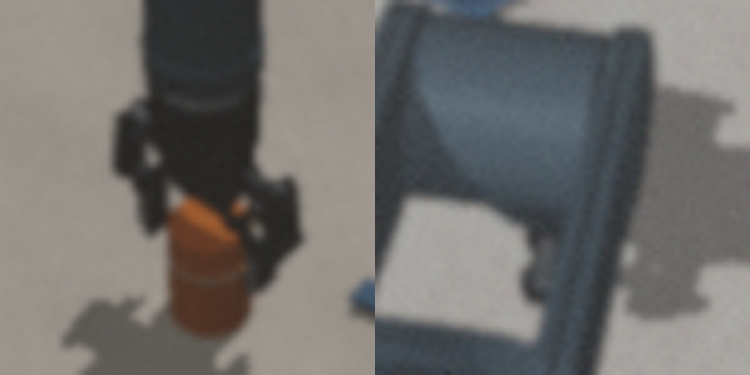

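>>> {"api": "move_arm", "payload": {"commands": "0.5 0 0 0 0 0 0;1 0 0 0 0 0 0;1 0 0 0 0 0 0;1 0 0 0 0 0 1;1 0 0 0 0 0 1;1 0 0 0 0 0 1;1 0 0 0 0 0 1;1 0 0 0 0 0 1;1 0 0 0 0 0 1;1 0 0 0 0 0 1"}}

```text
clock: 16.22
position: [0.4396, 0.11, 0.0297]
eef_rot: [0.5, 0.502, 0.5, -0.499]
wrist_force: [-1.6, 0.3, 6.7]
opening: 0.0586
```

```bash
python3 -c "
from h import *
go(438.5,110,36,0)"
```

```text
t 16.22 pos [439.6 110.   29.7] open 58.6 F [-1.6  0.3  6.7] jaw -0.0 q [-0.    0.34  2.01  0.    0.79 -0.01]
SHIFT [-0.63 -0.11  0.  ] TURN [-0.  -0.2 -0.2] dist mm 6.0 rows>= 1.0
```

```bash
python3 -c "
from h import *
go(574.2,309.1,120,0)"
```

```text
t 16.22 pos [439.6 110.   29.7] open 58.6 F [-1.6  0.3  6.7] jaw -0.0 q [-0.    0.34  2.01  0.    0.79 -0.01]
SHIFT [ -8.94  13.47 -19.94] TURN [-0.  -0.2 -0.2] dist mm 257.0 rows>= 7.0
```

>>> {"api": "move_arm", "payload": {"commands": "-1 0 0 0 0 0 1;-4 0 0 0 0 0 1;-7 0 0 0 0 0 1;-9 2 -3 0 0 0 1;-9 4.3 -6.3 0 0 0 1;-9 6.5 -9.6 0 0 0 1;-9 8.7 -13 0 0 0 1;-9 10.9 -16.2 0 0 0 1;-9 13.4 -19.9 0 0 0 1;-9 13.4 -19.9 0 0 0 1"}}

```text
clock: 17.05
position: [0.5765, 0.3143, 0.1196]
eef_rot: [0.5, 0.502, 0.501, -0.497]
wrist_force: [0.3, -0.6, -1.1]
opening: 0.0578
```

```bash
python3 -c "
from h import *
go(574.2,309.1,45,0)"
```

```text
t 17.05 pos [576.5 314.3 119.6] open 57.8 F [ 0.3 -0.6 -1.1] jaw 0.1 q [0.33 0.53 1.41 0.   1.19 0.32]
SHIFT [ 7.45 -0.27  0.56] TURN [ 0.1 -0.3 -0.3] dist mm 75.0 rows>= 2.0
```

>>> {"api": "move_arm", "payload": {"commands": "1 -0.27 0.56 0 -0.3 -0.3 1;3 -0.27 0.56 0 -0.3 -0.3 1;5 -0.27 0.56 0 -0.3 -0.3 1;7 -0.27 0.56 0 -0.3 -0.3 1;7.4 -0.27 0.56 0 -0.3 -0.3 1;7.4 -0.27 0.56 0 -0.3 -0.3 1;7.4 -0.27 0.56 0 -0.3 -0.3 1"}}

```text
clock: 17.63
position: [0.5739, 0.3084, 0.0457]
eef_rot: [0.5, 0.5, 0.501, -0.5]
wrist_force: [-0.3, 0.7, -2.0]
opening: 0.0581
```

```bash
python3 -c "
from h import *
go(574.2,309.1,31,0)
b=manip.camera('scene');a=manip.camera('top')
cv2.imwrite('pics/c14.png',np.hstack([crop(b,270,120,75,75,5),crop(a,165,180,75,75,5)]))"
```

```text
t 17.63 pos [573.9 308.4  45.7] open 58.1 F [-0.3  0.7 -2. ] jaw 0.1 q [0.32 0.6  1.49 0.   1.05 0.32]
SHIFT [ 1.47  0.03 -0.07] TURN [ 0.1 -0.   0. ] dist mm 15.0 rows>= 1.0
```

View pics/c14.png

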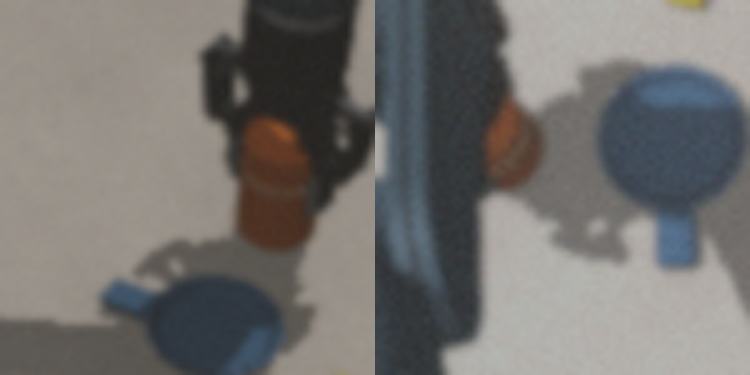

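Held upright and over its spot, left of the dish. I'll lower it, wait for contact and release.

>>> {"api": "move_arm", "payload": {"commands": "0.5 0 -0.07 0 0 0 1;1 0 -0.07 0 0 0 1;1.4 0 -0.07 0 0 0 1;1.6 0 -0.07 0 0 0 1;1.7 0 -0.07 0 0 0 1;1.7 0 -0.07 0 0 0 1"}}

```text
clock: 18.23
position: [0.5749, 0.3097, 0.0299]
eef_rot: [0.501, 0.5, 0.5, -0.499]
wrist_force: [-0.5, 1.1, -1.6]
opening: 0.058
```

>>> {"api": "move_arm", "payload": {"commands": "0.1 0 0 0 0 0 1;0.15 0 0 0 0 0 1;0.2 0 0 0 0 0 1;0.2 0 0 0 0 0 1"}}

```text
clock: 18.57
position: [0.5751, 0.3098, 0.0297]
eef_rot: [0.501, 0.501, 0.5, -0.498]
wrist_force: [-4.1, -2.2, 9.2]
opening: 0.0579
```

Contact at 9 N. Opening and lifting.

>>> {"api": "move_arm", "payload": {"commands": "0 0 0 0 0 0 0;0 0 0 0 0 0 0;0 0 0 0 0 0 0;0 0 0 0 0 0 0;0 0 0 0 0 0 0;-3 0 0 0 0 0 0;-7 0 0 0 0 0 0;-11 0 0 0 0 0 0;-15 0 0 0 0 0 0;-18 0 0 0 0 0 0"}}

```text
clock: 19.4
position: [0.5753, 0.3098, 0.2134]
eef_rot: [0.501, 0.502, 0.5, -0.497]
wrist_force: [1.0, 0.8, -0.2]
opening: 0.0853
```

```bash
python3 -c "
from h import *
go(427,-296,210,0)"
```

```text
t 19.4 pos [575.3 309.8 213.4] open 85.3 F [ 1.   0.8 -0.2] jaw 0.1 q [0.32 0.45 1.3  0.   1.39 0.32]
SHIFT [  0.1  -14.95  60.55] TURN [ 0.1 -0.1 -0.4] dist mm 624.0 rows>= 15.0
```

>>> {"api": "move_arm", "payload": {"commands": "0 -1 4 0 0 0 0;0 -2 8 0 0 0 0;0 -3 12 0 0 0 0;0 -4 16 0 0 0 0;0 -5 20 0 0 0 0;0 -6 24 0 0 0 0;0 -7 28 0 0 0 0;0 -8 32 0 0 0 0;0 -9 36 0 0 0 0;0 -10 40 0 0 0 0"}}

```text
clock: 20.23
position: [0.4752, -0.092, 0.2119]
eef_rot: [0.502, 0.502, 0.499, -0.497]
wrist_force: [1.9, -0.4, -0.6]
opening: 0.0851
```

```bash
python3 -c "
from h import *
go(427,-296,210,0)
b=manip.camera('scene');a=manip.camera('top')
cv2.imwrite('pics/t15.png',a);cv2.imwrite('pics/s15.png',b)
cv2.imwrite('pics/c15.png',np.hstack([crop(b,270,120,75,75,5),crop(a,165,180,75,75,5)]))"
```

```text
t 20.23 pos [475.2 -92.  211.9] open 85.1 F [ 1.9 -0.4 -0.6] jaw 0.1 q [-0.43  0.15  1.72  0.01  1.26 -0.43]
SHIFT [ 0.11 -4.87 20.39] TURN [ 0.1 -0.1 -0.4] dist mm 210.0 rows>= 6.0
```

View pics/c15.png

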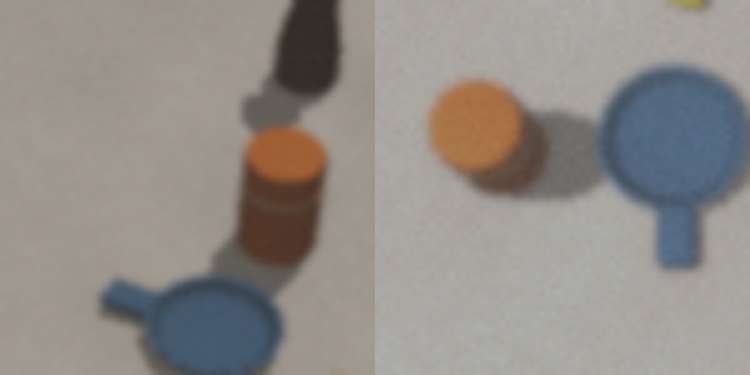

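```bash
python3 -c "
from m import *
a=cv2.imread('pics/t15.png')
print(ray('top',184.8,204.9,.085),ray('scene',327,150.6,.085))
m=mask('top',a,(165,185,35,40),(3,80,60),(20,255,255)); 
hs=cv2.cvtColor(a,cv2.COLOR_BGR2HSV); print(hs[205,185],hs[215,192])
# re-measure dish frame
K=5
def fit(d):
    A=np.c_[2*d,np.ones(len(d))]; s=np.linalg.lstsq(A,(d**2).sum(1),rcond=None)[0]; return s[:2],np.sqrt(s[2]+s[0]**2+s[1]**2)
for n,f,roi in (('top','t15',(205,185,40,55)),('scene','s15',(285,170,50,35))):
    I=cv2.imread(f'pics/{f}.png').astype(np.float32); x,y,w,h=roi
    for thr in (0,10):
        big=cv2.GaussianBlur(cv2.resize((I[:,:,0]-I[:,:,2])[y:y+h,x:x+w],None,fx=K,fy=K,interpolation=cv2.INTER_CUBIC),(7,7),0)
        c=max(cv2.findContours((big>thr).astype(np.uint8),cv2.RETR_EXTERNAL,cv2.CHAIN_APPROX_NONE)[0],key=cv2.contourArea)[:,0]
        W=world(n,(c+.5)/K-.5+[x,y],.010)*1000; d=W[W[:,0]>590]
        for k in range(6):
            cc,r=fit(d); d=W[np.abs(np.hypot(*(W-cc).T)-r)<3]
        H=W[(np.hypot(*(W-cc).T)>58)&(np.hypot(*(W-cc).T)<78)]-cc
        s=H[:,1]-H[:,0]*np.median(H[:,1]/H[:,0]); mid=-(H[s>0].mean(0)+H[s<0].mean(0))/2
        print(n,thr,cc.round(1),r.round(1),np.degrees(np.arctan2(mid[1],mid[0])).round(2), [np.degrees(np.arctan(v[1]/v[0])).round(1) for v in [cv2.fitLine(q.astype(np.float32),cv2.DIST_L2,0,.01,.01).ravel() for q in (H[s>0],H[s<0])]])
"
```

```text
[0.57381666 0.30987662 0.085     ] [0.5756269  0.31011353 0.085     ]
[ 15 148 171] [10 84 91]
top 0 [596.8 201.7] 52.2 10.81 [np.float32(10.4), np.float32(8.9)]
top 10 [596.9 201.4] 49.8 10.42 [np.float32(8.2), np.float32(10.3)]
scene 0 [593.4 203.9] 51.7 14.09 [np.float32(12.3), np.float32(11.1)]
scene 10 [593.7 203.7] 49.3 13.52 [np.float32(13.1), np.float32(10.8)]
```

>>> {"api": "move_arm", "payload": {"commands": "0 -1 4 0 0 0 0;0 -2 8 0 0 0 0;0 -3 12 0 0 0 0;0 -4 16 0 0 0 0;0 -4.87 20.4 0 0 0 0;2 -4.87 20.4 0 0 -0.4 0;6 -4.87 20.4 0 0 -0.4 0;8 -4.87 20.4 0 0 -0.4 0;8 -4.87 20.4 0 0 -0.4 0;8 -4.87 20.4 0 0 -0.4 0"}}

```text
clock: 21.17
position: [0.4255, -0.2989, 0.1308]
eef_rot: [-0.498, -0.501, -0.5, 0.501]
wrist_force: [-0.1, 0.3, 0.7]
opening: 0.0856
```

```bash
python3 -c "
from h import *
go(427,-296,35,0)
b=manip.camera('scene')
cv2.imwrite('pics/c16.png',crop(b,140,180,75,75,7))"
```

```text
t 21.17 pos [ 425.5 -298.9  130.8] open 85.6 F [-0.1  0.3  0.7] jaw -0.3 q [-0.83  0.3   1.74 -0.    1.1  -0.82]
SHIFT [ 9.58  0.17 -0.27] TURN [-0.3 -0.1  0.2] dist mm 96.0 rows>= 3.0
```

View pics/c16.png

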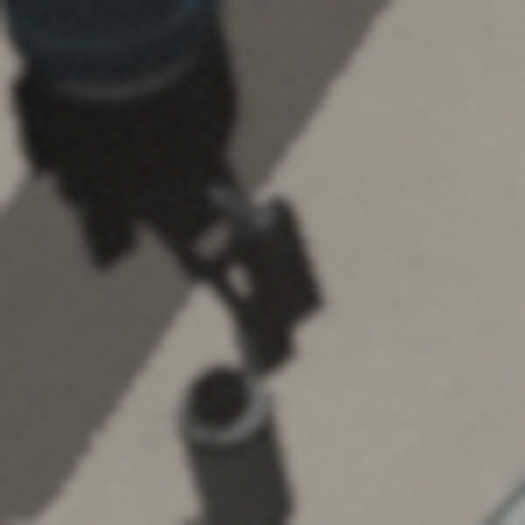

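>>> {"api": "move_arm", "payload": {"commands": "0 0.17 -0.27 0 0 0 0;3 0.17 -0.27 0 0 0 0;6 0.17 -0.27 0 0 0 0;8.5 0.17 -0.27 0 0 0 0;9.6 0.17 -0.27 0 0 0 0;9.6 0.17 -0.27 0 0 0 0;9.6 0.17 -0.27 0 0 0 0"}}

```text
clock: 21.8
position: [0.4291, -0.2974, 0.0374]
eef_rot: [-0.5, -0.501, -0.499, 0.501]
wrist_force: [-0.5, -0.2, 0.3]
opening: 0.0855
```

```bash
python3 -c "
from h import *
go(427,-296,35,0)
b=manip.camera('scene')
cv2.imwrite('pics/c17.png',crop(b,140,190,75,75,7))"
```

```text
t 21.8 pos [ 429.1 -297.4   37.4] open 85.5 F [-0.5 -0.2  0.3] jaw -0.2 q [-0.82  0.42  1.84 -0.    0.88 -0.82]
SHIFT [ 0.24 -0.21 -0.14] TURN [-0.2  0.1 -0. ] dist mm 4.0 rows>= 1.0
```

View pics/c17.png

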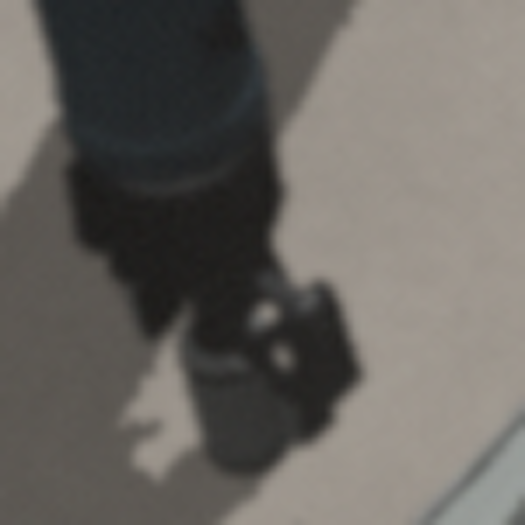

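>>> {"api": "move_arm", "payload": {"commands": "0.2 -0.2 -0.14 0 0 0 0;0.2 -0.2 -0.14 0 0 0 0;0.2 -0.2 -0.14 0 0 0 1;0.2 -0.2 -0.14 0 0 0 1;0.2 -0.2 -0.14 0 0 0 1;0.2 -0.2 -0.14 0 0 0 1;0.2 -0.2 -0.14 0 0 0 1;0.2 -0.2 -0.14 0 0 0 1;0.2 -0.2 -0.14 0 0 0 1;0.2 -0.2 -0.14 0 0 0 1"}}

```text
clock: 22.68
position: [0.4275, -0.2966, 0.0364]
eef_rot: [-0.5, -0.501, -0.498, 0.501]
wrist_force: [-2.4, 0.4, 5.8]
opening: 0.0386
```

```bash
python3 -c "
from h import *
go(615.4,103.4,170,0)"
```

```text
t 22.68 pos [ 427.5 -296.6   36.4] open 38.6 F [-2.4  0.4  5.8] jaw -0.2 q [-0.82  0.42  1.84 -0.    0.87 -0.82]
SHIFT [-13.44  18.66 -40.04] TURN [-0.2  0.2 -0.1] dist mm 462.0 rows>= 12.0
```

>>> {"api": "move_arm", "payload": {"commands": "-1 0 0 0 0 0 1;-4 0 0 0 0 0 1;-8 0 0 0 0 0 1;-12 0 0 0 0 0 1;-15.5 0 0 0 0 0 1;-15.5 1.6 -3.6 0 0 0 1;-15.5 3.3 -7.2 0 0 0 1;-15.5 5 -10.8 0 0 0 1;-15.5 6.7 -14.4 0 0 0 1;-15.5 8.4 -18 0 0 0 1"}}

```text
clock: 23.52
position: [0.5121, -0.1147, 0.1913]
eef_rot: [-0.5, -0.501, -0.498, 0.501]
wrist_force: [0.0, -0.4, -2.5]
opening: 0.0386
```

```bash
python3 -c "
from h import *
go(615.4,103.4,185,0)"
```

```text
t 23.52 pos [ 512.1 -114.7  191.3] open 38.6 F [ 0.  -0.4 -2.5] jaw -0.3 q [-0.43  0.24  1.66 -0.    1.24 -0.43]
SHIFT [  0.59  10.23 -21.86] TURN [-0.3  0.2 -0.1] dist mm 241.0 rows>= 6.0
```

>>> {"api": "move_arm", "payload": {"commands": "0 1.7 -3.6 0 0 0 1;0 3.4 -7.3 0 0 0 1;0 5.1 -11 0 0 0 1;0 6.8 -14.6 0 0 0 1;0.3 8.5 -18.2 0 0 0 1;0.6 10.2 -21.9 -0.3 0 0 1;4 10.2 -21.9 -0.3 0 0 1;8 10.2 -21.9 -0.3 0 0 1;8.5 10.2 -21.9 -0.3 0 0 1;8.5 10.2 -21.9 -0.3 0 0 1"}}

```text
clock: 24.35
position: [0.6122, 0.1038, 0.1028]
eef_rot: [-0.499, -0.497, -0.501, 0.502]
wrist_force: [-0.6, -0.0, -1.6]
opening: 0.0384
```

```bash
python3 -c "
from h import *
go(615.4,103.4,54,0)"
```

```text
t 24.35 pos [612.2 103.8 102.8] open 38.4 F [-0.6 -0.  -1.6] jaw 0.1 q [-0.01  0.49  1.51 -0.    1.14 -0.01]
SHIFT [4.88 0.35 0.03] TURN [0.1 0.1 0.4] dist mm 49.0 rows>= 2.0
```

>>> {"api": "move_arm", "payload": {"commands": "1.5 0.35 0 0 0 0.4 1;3 0.35 0 0 0 0.4 1;4.5 0.35 0 0 0 0.4 1;4.9 0.35 0 0 0 0.4 1;4.9 0.35 0 0 0 0.4 1;4.9 0.35 0 0 0 0.4 1"}}

```text
clock: 24.85
position: [0.6166, 0.1032, 0.0558]
eef_rot: [0.501, 0.5, 0.499, -0.5]
wrist_force: [-0.0, -0.2, -2.1]
opening: 0.0385
```

```bash
python3 -c "
from h import *
go(615.4,103.4,37,0)
b=manip.camera('scene');a=manip.camera('top')
cv2.imwrite('pics/c18.png',np.hstack([crop(b,270,130,85,85,4),crop(a,200,170,85,85,4)]))"
```

```text
t 24.85 pos [616.6 103.2  55.8] open 38.5 F [-0.  -0.2 -2.1] jaw 0.0 q [-0.01  0.55  1.56 -0.    1.04 -0.01]
SHIFT [ 1.87 -0.13 -0.03] TURN [ 0.   0.2 -0.2] dist mm 19.0 rows>= 1.0
```

View pics/c18.png

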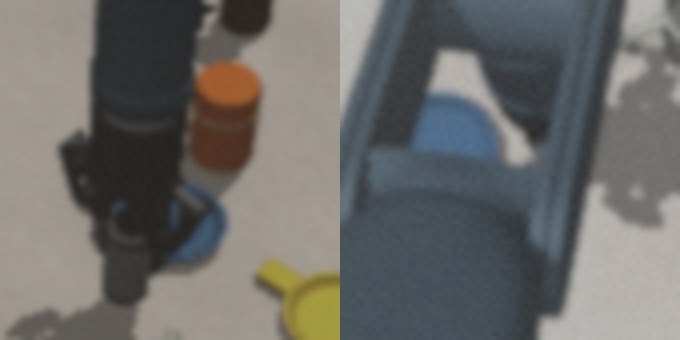

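>>> {"api": "move_arm", "payload": {"commands": "0.5 -0.1 0 0 0 -0.2 1;1 -0.1 0 0 0 -0.2 1;1.5 -0.1 0 0 0 -0.2 1;1.8 -0.1 0 0 0 -0.2 1;2.0 -0.1 0 0 0 -0.2 1;2.1 -0.1 0 0 0 -0.2 1;2.1 -0.1 0 0 0 -0.2 1"}}

```text
clock: 25.53
position: [0.6154, 0.1034, 0.0364]
eef_rot: [0.501, 0.499, 0.5, -0.501]
wrist_force: [-5.5, -0.5, 12.4]
opening: 0.0386
```

Contact at 12 N with the foot at bar height. Opening and lifting away.

>>> {"api": "move_arm", "payload": {"commands": "0 0 0 0 0 0 0;0 0 0 0 0 0 0;0 0 0 0 0 0 0;0 0 0 0 0 0 0;0 0 0 0 0 0 0;-3 0 0 0 0 0 0;-6 0 0 0 0 0 0;-10 0 0 0 0 0 0;-14 0 0 0 0 0 0;-18 0 0 0 0 0 0"}}

```text
clock: 26.37
position: [0.615, 0.104, 0.2177]
eef_rot: [-0.501, -0.499, -0.5, 0.501]
wrist_force: [0.7, 0.4, 0.4]
opening: 0.0853
```

```bash
python3 -c "
from h import *
go(350,-50,230,0)"
```

```text
t 26.37 pos [615.  104.  217.7] open 85.3 F [0.7 0.4 0.4] jaw 0.1 q [-0.01  0.4   1.37 -0.    1.38 -0.01]
SHIFT [ -1.14 -26.52  15.38] TURN [0.1 0.2 0.1] dist mm 307.0 rows>= 8.0
```

>>> {"api": "move_arm", "payload": {"commands": "-1 -3.4 2 0 0 0 0;-1 -6.8 4 0 0 0 0;-1 -10.2 6 0 0 0 0;-1 -13.6 8 0 0 0 0;-1 -17 10 0 0 0 0;-1 -20.4 12 0 0 0 0;-1 -23.8 14 0 0 0 0;-1 -26 15 0 0 0 0;-1 -26 15 0 0 0 0;-1 -26 15 0 0 0 0"}}

```text
clock: 27.2
position: [0.3546, -0.0467, 0.2289]
eef_rot: [-0.5, -0.5, -0.499, 0.501]
wrist_force: [0.1, -0.3, 0.2]
opening: 0.0854
```

```bash
python3 -c "
from h import *
b=manip.camera('scene');a=manip.camera('top')
cv2.imwrite('pics/s19.png',b);cv2.imwrite('pics/t19.png',a)
cv2.imwrite('pics/c19.png',np.hstack([crop(b,270,120,85,95,4.5),crop(a,170,165,85,95,4.5)]))"
```

```text
(no output)
```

View pics/c19.png

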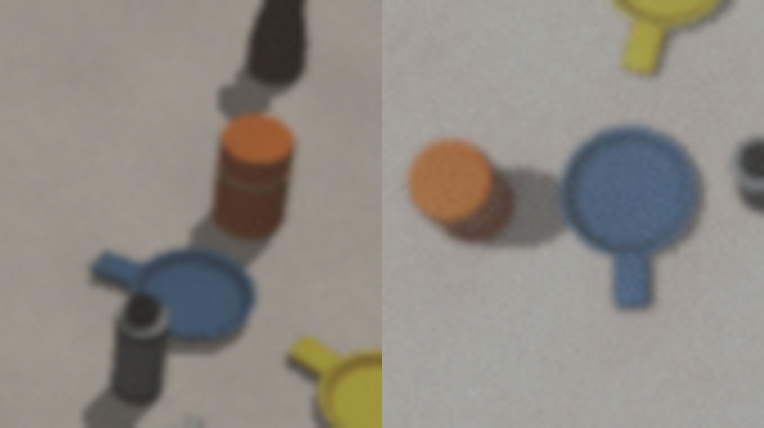

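View pics/t19.png

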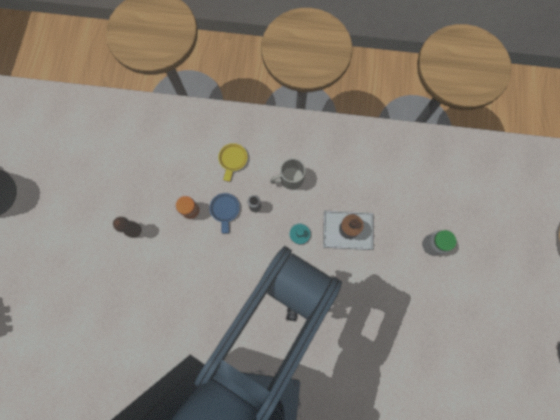

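View pics/s19.png

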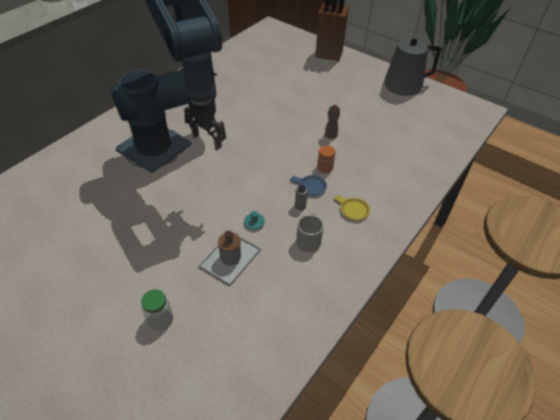

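Everything stands. One measurement of the holder, lid and dish in both views, from enlarged crops.

```bash
python3 -c "
from h import *
a=cv2.imread('pics/t19.png');b=cv2.imread('pics/s19.png')
cv2.imwrite('pics/c20.png',np.hstack([crop(a,205,185,65,50,6),crop(a,318,200,62,50,6)]))
cv2.imwrite('pics/c21.png',np.hstack([crop(b,285,170,50,50,7),crop(b,200,220,60,50,7)]))"
```

```text
(no output)
```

View pics/c20.png

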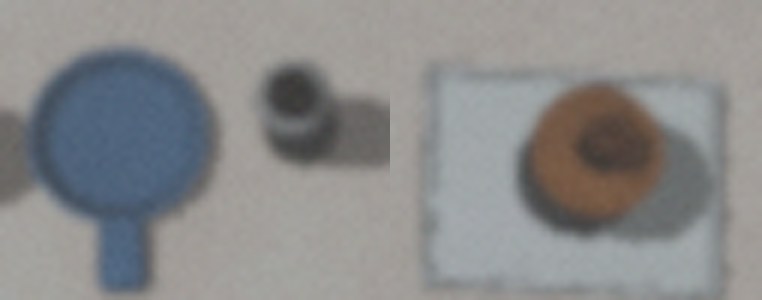

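View pics/c21.png

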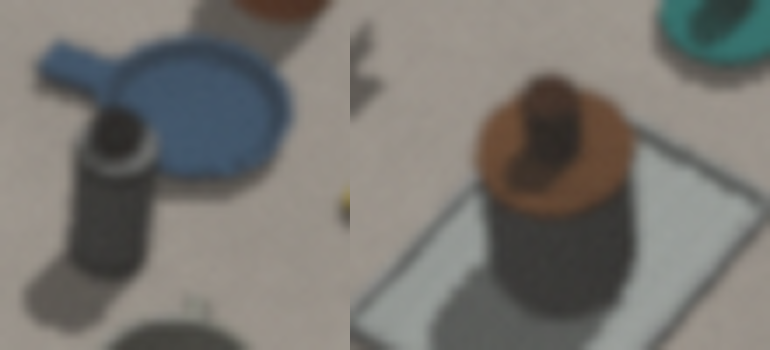

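```bash
python3 -c "
from h import *
P=lambda n,x,y,ox,oy,k,z: (ray(n,ox+(x+.5)/k-.5,oy+(y+.5)/k-.5,z)*1000).round(1)
B=P('top',291,90,205,185,6,.09);B2=P('top',294,97,205,185,6,.078);D=P('top',121,134,205,185,6,.013);L=P('top',207,152,318,200,6,.09)
B3=P('scene',117,130,285,170,7,.09);L2=P('scene',206.5,151,200,220,7,.09)
print('bh',B,B2,B3,'dish',D,'lid',L,L2)
t=np.radians(11.1);o=np.array([596,201.6]);X=np.array([np.cos(t),np.sin(t)]);Y=np.array([-X[1],X[0]])
for b in(B,B2,B3,np.array([574.7,310,0])): print('in rest frame',((b[:2]-o)@X).round(1),((b[:2]-o)@Y).round(1))
print(manip.get_state()['clock'])"
```

```text
bh [615.  103.4  90. ] [614.3 102.6  78. ] [614.6 100.2  90. ] dish [597.5 199.   13. ] lid [ 573.4 -205.2   90. ] [ 574.9 -206.5   90. ]
in rest frame -0.3 -100.0
in rest frame -1.1 -100.7
in rest frame -1.3 -103.1
in rest frame -0.0 110.5
27.3
```

```bash
python3 -c "
from rig import manip
print(manip.finish_job())"
```

```text
the job is handed in; nothing more can be done
None
```

The mate corner is laid out and handed in at about 27 s, with the gripper open, lifted clear and touching nothing.

- **Cup and lid:** I stood the steel cup in the tray first, then put the brown wooden lid on it; the turquoise one was left alone. The lid went down freely to the computed seated height and sits level. In the last pictures it measures about (573–575, −206) mm against a tray centre of about (573, −207.5) mm.
- **Canister:** it stands about 110.5 mm to the left of the blue dish's centre, level with the middle within about 1 mm (110 mm was asked).
- **Brush holder:** it stands 100–103 mm to the right, level within about 1 mm (100 mm was asked).
- **Bystanders:** the mug, mill, jar, yellow rest and turquoise lid look unmoved in the last pictures. I did not measure them again.

**Where the checks disagreed:** the two views differ by 2–3 mm on the dish centre and the brush holder. They put the spoon rest's angle at 10–14°; I used about 11°. I had no verdict on the grading, and no force I saw came near the limits.

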